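Lock the spice shop's cash box and put the key back

ROBOT

A 6-joint arm with a two-finger parallel gripper is mounted at the origin on the work surface. World frame = base frame: x ahead of the robot, y to its left, z up, the work surface at z = 0. Lengths are in mm, angles in rad, forces in N, time in s.
With the tool pointing down it reaches from about 250 to 725 mm from the base axis. Payload 4 kg.
Tool frame: the origin (TCP) lies midway between the tips of the shut fingers; the grasp point (between the pads) lies 19 mm behind it; x points along the fingers, y is the direction in which the jaws open and shut, and the axes are right-handed (so a half turn about x gives the same grasp; the last joint's range is limited). The gripper opens to 85 mm and grips with 20 to 120 N. Pads are 22 mm wide; open, the fingers measure 114 mm over their backs; the gripper's body (76 mm by 85 mm) begins 54 mm behind the grasp point. The pads swing forward as they close: fully open they stand 13 mm farther back than shut.
Start: joints at [1.207, 0.241, 0.005, 1.335, 0, 1.571], TCP at [177.912, 467.276, 199.606] pointing down, gripper open.
Joint ranges: [-2.72, 2.72], [-1.05, 1.87], [-1.09, 1.28], [-1.99, 2.15], [-1.42, 1.44], [-3.14, 3.14]. Speed limits (rad/s): [2.79, 2.79, 3.14, 3.14, 3.14, 3.14].

INTERFACE

Orientations are given as a unit quaternion [x, y, z, w].
In Python, from bench import readout, imaging, arm gives the robot as it stands. The module is installed in compiled form; this text tells all that it offers.
- The arm moves only by the shell command python3 -m inch 'ROWS' [FORCE]. ROWS is JSON, a list that holds one entry, the list of rows, each a list of 7 numbers: the shift along the tool's x, y, z in m, then the turn, a rotation vector about the tool's x, y, z in rad, then the opening, from -1 (shut) to 1 (fully open). In form: [[[x, y, z, rx, ry, rz, claw], ...]]. A call has 1 to 8 rows; each row shifts and turns the commanded pose from where the row before left it, along the tool's axes as they then stand; what a row does not reach is not made up. A row lasts 1/12 s, in which the tool goes at most 41.7 mm and 7.16 degrees, less where a joint would pass 70% of its speed; a pose out of reach is approached as far as the arm can. A call is refused whole if a number of a shift passes 0.0417 or a number of a turn 0.125, either way. A call with a gripper value outside its range is refused whole. The fingers move at their own pace and stop on an object; FORCE is the grip in N (left out, the last holds). Time passes only in rows, so rows that do not move let the fingers close. It gives the time, the measured TCP pose, the force and the opening at its end, in the units of the state.
- readout.state(): the state, without advancing time (a new reading comes with each control period).
- imaging.read_camera(name): name is "scene" or "top"; returns the picture (480x640x3 uint8, blue, green, red); there is no depth.
- imaging.camera_params(name): a dict with "K" (3x3 intrinsics, pixels), "world_to_cam" (4x4, takes a point from world to camera coordinates). Camera axes: x right, y down, z forward; pixel columns grow to the right and rows downward; lengths in mm; the calibration is good to about 2 mm. A picture is of the moment at which its call begins. camera_params takes no time and is no camera call.
- arm.finish_job(): hands the job in, once; it reports no verdict.
The state is a dict: "time_s": time; "joint_pos": joint angles; "qd": joint speeds; "joint_torque": joint torques, N m; "ee_pos": TCP position; "tool_rot": TCP orientation; "wrist_force": force on the tool from outside, world axes, zero at the start; "ft_torque": the same for the moment, N m; "opening": finger opening in mm.
Only numpy, scipy, OpenCV 4.12 (cv2) and the standard library are available. Lean on these libraries where they do the work, as an engineer would, in place of code of your own. Each camera call takes 0.05 s, during which the arm holds its last target.

TASK

Lock the grey cash box: take the key with the square bow from its wooden holder, push it fully home into the lock in the lid, turn it clockwise to its stop and then back home to its other stop. Withdraw the key and stand it fully home in the holder it came from; work gently, without forcing the key in the lock, and leave the spare key (round bow) and everything else on the counter alone.

Things in the scene. Friction and masses are not known exactly. Their poses are not given: they have to be found in the camera images.
- key: The cash-box key, 35-70 g, standing in its holder. Origin: centre of its collar's underside; z up, x along the blade's width. Steel collar 24 mm across, z 0 to 4 mm. Below it a round neck 6 mm across, 7 mm long, then a flat blade 14 mm wide (x), 5 mm thick (y), z -7 to -21 mm, edges rounded 1 mm. The same after a half turn about z.
- key_bow (a point): Middle of the key's bow, 18 mm above the key's origin, same axes. The bow is a square black plastic slab 28 mm wide (x), 9 mm thick (y), standing on the collar, z 4 to 32 mm above the key's origin. Grip it across its 9 mm thickness.
- holder: The key's wooden holder, 60 x 60 mm, 45 mm high, fixed. Origin: centre of its underside, z up. In the middle of its top a slot 18 mm along its x, 9 mm along its y, 30 mm deep. The key stands in it, key x along holder x (either way round), its collar resting on the top face.
- cashbox: Grey steel cash box, fixed, 160 mm (x) by 220 mm (y) by 85 mm high. Origin: centre of its underside, z up. On the lid: the lock, and a folded wire handle along y, 55 mm to +x of the centre, 9 mm high. Pushing the key down or sideways against the lock, stay below about 30 N.
- lock_mid (a point): Fixed point of the box (its axes): middle of the range where the lock may sit, at its plate's top face, 90 mm up, 20 mm to -x of the box's centre. Steel plate 62 x 62 mm, 5 mm thick; in its middle a slot 20 mm along box x, 6.8 mm along box y. The slot's centre lies up to 7 mm from this point to either side along box y (unknown, differs each time, rigid), exact along x.
- lock_seat (a point): Same place as lock_mid: the height of the key's origin when fully home. The key enters straight down, its x along box x (either way round), until its collar rests on the plate. Then the blade is wholly below the plate and can turn; while turned it is caught there and cannot be pulled out: bring it back to the box's direction before withdrawing.
- barrel (a joint): Turn of the lock barrel, rad: 0 at home (hard stop), growing clockwise from above to a hard stop at 1.0. Friction 0.04 N m; stays where left. The blade has play: the key turns 0.1 to 0.2 rad either way before it takes the barrel along, so it must go that far past each end to bring the barrel to its stop. There torque rises sharply: stop at 0.15 to 0.3 N m, never over 0.6.
- spare_key: Another key, not to be touched: same collar and blade, but a bigger, round black bow, a disc 42 mm across and 9 mm thick standing on edge, its top 45 mm above the origin. Origin as for the key.
- spare_holder: The spare key's holder, same as the key's holder. The two holders change places.
- tub_a: Bystander: lidded clear plastic tub, 108 x 138 x 70 mm. Origin: centre of its underside.
- tub_b: Bystander: lidded clear plastic tub, 98 x 128 x 60 mm. Origin: centre of its underside.
- jar_a: Bystander: spice jar, 52 mm across, 90 mm high. Origin: centre of its underside.
- jar_b: Bystander: spice jar, 48 mm across, 80 mm high. Origin: centre of its underside.
- dish: Bystander: white ceramic bowl, 90 mm across, 35 mm high. Origin: centre of its underside.
- tin: Bystander: round tin, 66 mm across, 70 mm high. Origin: centre of its underside.
- scoop: Bystander: green plastic scoop, 170 mm long, 30 mm high. Origin: under the middle of its cup.
Things that resemble listed ones, but are neither listed nor needed, are in the scene too. Leave any green look-alike of the holder alone.

How it is judged:
By the outcome, as a careful person would: the job done as asked, in the order asked, and still so for the second after the job is handed in, with the robot touching nothing.
It also fails if it takes over 72 s, if anything falls off the work surface, if the arm or the gripper's body presses on something with over 40 N, if the wrist force passes 120 N, or if a joint passes its speed limit or range.

## Working session

There is one attempt and no reset: what is moved stays moved. The work goes in short steps, Python scripts to look and compute and a shell command to move; the robot and the scene stay as the last step left them, time stands still between calls to the robot, and variables do not carry over. Pictures are saved under pics/ and viewed, and the job is handed in when it is done.

```bash
mkdir -p pics; ls
python3 - <<'E'
from bench import readout, imaging
import cv2
print(readout.state())
for n in("scene","top"):
    cv2.imwrite(f"pics/{n}0.png",imaging.read_camera(n)); p=imaging.camera_params(n); print(n,p)
E
```

```text
pics
{'time_s': 0.0, 'joint_pos': array([ 1.20701605e+00,  2.41427646e-01,  3.72579084e-03,  1.33520915e+00,
       -1.88188779e-05,  1.57080149e+00]), 'qd': array([-0.00099854,  0.00096363,  0.00048927, -0.00037246,  0.0029552 ,
       -0.0018297 ]), 'joint_torque': array([ 5.56815558e-04, -3.72318935e+01,  2.52406472e+01,  1.70063053e-02,
        3.80454094e-05,  7.83766097e-06]), 'ee_pos': array([177.66074186, 466.62038247, 198.70631052]), 'tool_rot': array([ 0.12717293,  0.69557   , -0.12864598,  0.69531261]), 'wrist_force': array([ 0.14041412, -0.10762566, -0.25688202]), 'ft_torque': array([ 0.01985076, -0.00243156,  0.01833106]), 'opening': 85.5006491275401}
scene {'K': array([[601.25770024,   0.        , 326.54978927],
       [  0.        , 601.25770024, 237.71224546],
       [  0.        ,   0.        ,   1.        ]]), 'world_to_cam': array([[ 9.13343716e-02,  9.95535110e-01,  2.38301719e-02,
        -7.66160093e-02],
       [ 5.85708578e-01, -3.43511816e-02, -8.09793467e-01,
        -2.60403146e+02],
       [-8.05359233e-01,  8.79195135e-02, -5.86230897e-01,
         1.87845647e+03],
       [ 0.00000000e+00,  0.00000000e+00,  0.00000000e+00,
         1.00000000e+00]])}
top {'K': array([[479.79785832,   0.        , 322.34297166],
       [  0.        , 479.79785832, 236.98862433],
       [  0.        ,   0.        ,   1.        ]]), 'world_to_cam': array([[ 1.15162396e-02, -9.99933647e-01, -2.80014605e-04,
        -3.90575891e+01],
       [-9.90202826e-01, -1.13651966e-02, -1.39173256e-01,
         5.45206960e+02],
       [ 1.39160839e-01,  1.88002382e-03, -9.90268007e-01,
         1.11682198e+03],
       [ 0.00000000e+00,  0.00000000e+00,  0.00000000e+00,
         1.00000000e+00]])}
```

View pics/scene0.png

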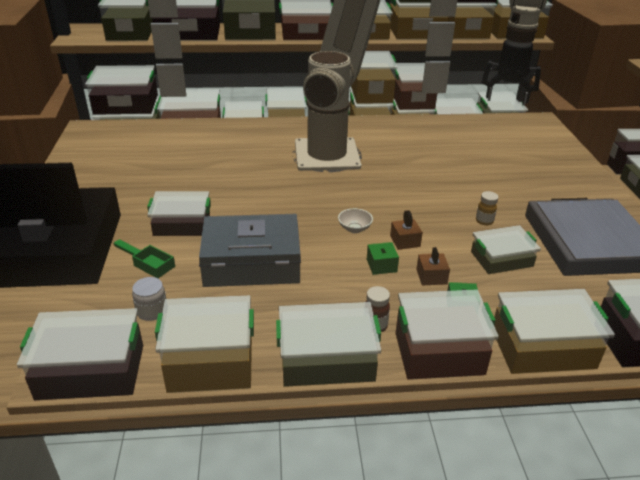

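View pics/top0.png

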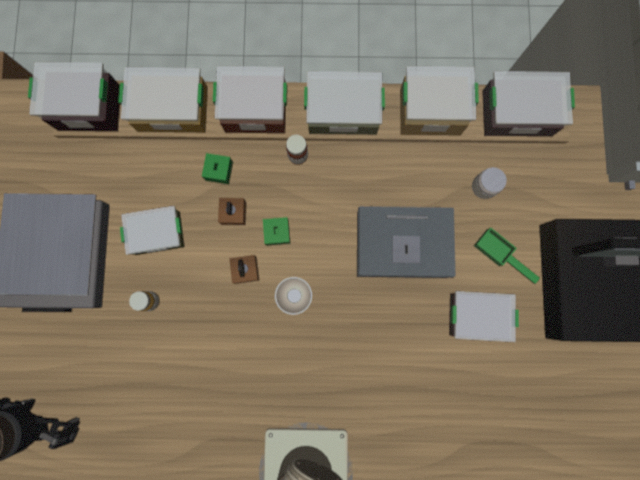

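Two brown holders appear in the top view at (231,211) and (243,269). In the scene view they are at (433,266) and (406,232). I'll enlarge both, along with the box.

Run:
```python
import cv2,numpy as np
t=cv2.imread("pics/top0.png");s=cv2.imread("pics/scene0.png")
r=lambda im,x,y,w,h,W,H:cv2.resize(im[y:y+h,x:x+w],(W,H),interpolation=cv2.INTER_CUBIC)
cv2.imwrite("pics/c1.png",np.hstack([r(t,210,192,50,100,300,600),r(s,380,205,80,96,500,600)]))
cv2.imwrite("pics/c2.png",np.vstack([r(t,350,200,110,82,536,400),r(s,195,205,110,41,536,200)]))
```

```text
(no output)
```

View pics/c1.png

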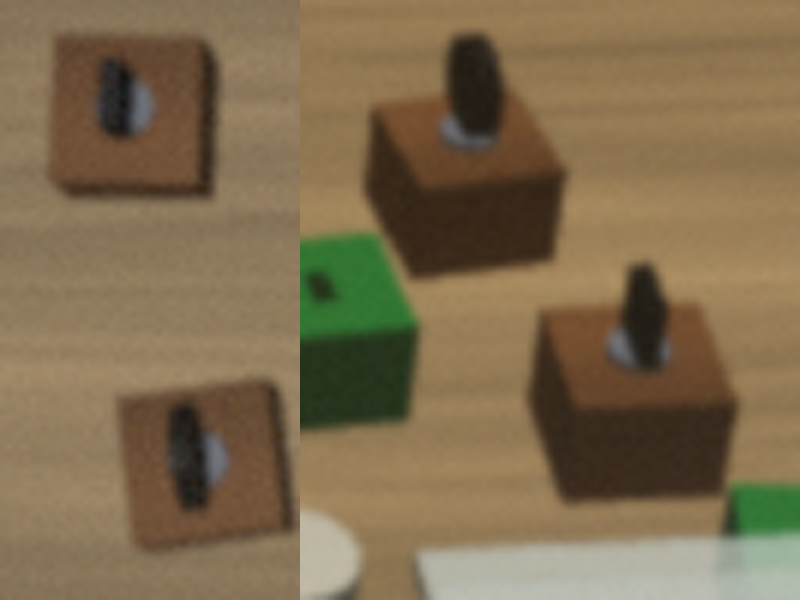

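View pics/c2.png

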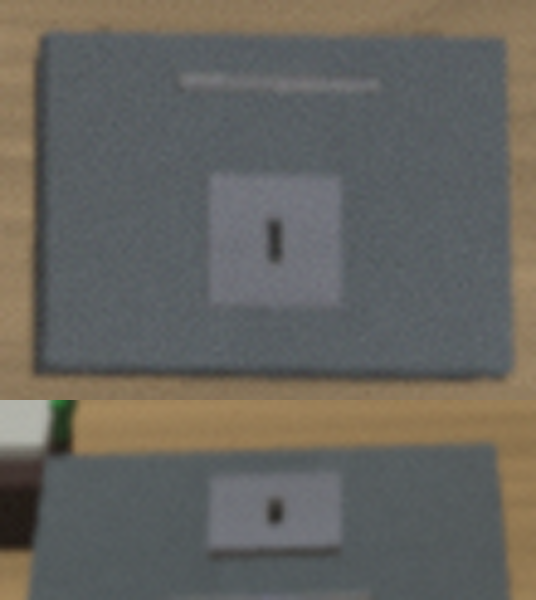

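```bash
cat > h.py <<'E'
import cv2,numpy as np
from bench import imaging
P={n:imaging.camera_params(n) for n in("scene","top")}
def cast(n,uv,z):
    p=P[n];R=p["world_to_cam"][:3,:3];t=p["world_to_cam"][:3,3]
    c=-R.T@t; d=R.T@np.linalg.solve(p["K"],np.r_[uv,1.]); return c+d*(z-c[2])/d[2]
def proj(n,X):
    p=P[n];q=p["K"]@(p["world_to_cam"]@np.r_[X,1.])[:3]; return q[:2]/q[2]
def tri(uv1,uv2,n1="top",n2="scene"):
    A=[];b=[]
    for n,uv in((n1,uv1),(n2,uv2)):
        p=P[n];M=p["K"]@p["world_to_cam"][:3]
        for i in(0,1):
            r=uv[i]*M[2]-M[i];A.append(r[:3]);b.append(-r[3])
    x,res,_,_=np.linalg.lstsq(np.array(A),np.array(b),rcond=None);return x
def blobs(im,lo,hi,x,y,w,h,k=8,mina=5,space=cv2.COLOR_BGR2HSV):
    """masks in upscaled crop; returns list(area px, centroid, minAreaRect corners in image px)"""
    c=cv2.resize(im[y:y+h,x:x+w],None,fx=k,fy=k,interpolation=cv2.INTER_CUBIC)
    m=cv2.inRange(cv2.cvtColor(c,space),np.array(lo),np.array(hi))
    m=cv2.morphologyEx(m,cv2.MORPH_OPEN,np.ones((5,5)))
    out=[]
    for q in cv2.findContours(m,cv2.RETR_EXTERNAL,cv2.CHAIN_APPROX_NONE)[0]:
        a=cv2.contourArea(q)/k/k
        if a<mina: continue
        M=cv2.moments(q)
        f=lambda v:(np.array(v)+.5)/k-.5+np.array([x,y])
        out.append((a,f([M['m10']/M['m00'],M['m01']/M['m00']]),f(cv2.boxPoints(cv2.minAreaRect(q)))))
    return sorted(out,key=lambda o:-o[0])
def rect(n,o,z):
    C=np.array([cast(n,u,z)[:2] for u in o[2]]); e=C[1]-C[0];f=C[2]-C[1]
    return C.mean(0),(np.linalg.norm(e),np.degrees(np.arctan2(e[1],e[0]))),(np.linalg.norm(f),np.degrees(np.arctan2(f[1],f[0])))
E
python3 - <<'E'
from h import *
np.set_printoptions(precision=2,suppress=True)
t=cv2.imread("pics/top0.png");hs=cv2.cvtColor(t,cv2.COLOR_BGR2HSV)
for n,u in dict(wood=(270,180),hold=(224,218),holdside=(243.5,205),bow=(229,208),green=(210,165),collar=(235,210),box=(370,250),plate=(397,240),slot=(406,249)).items(): print(n,u,hs[int(u[1]),int(u[0])],t[int(u[1]),int(u[0])])
E
```

```text
wood (270, 180) [ 18  86 139] [ 92 120 139]
hold (224, 218) [ 13 121 112] [ 59  82 112]
holdside (243.5, 205) [ 14 137  78] [36 56 78]
bow (229, 208) [150  13  39] [39 37 39]
green (210, 165) [ 65 137 130] [ 72 130  60]
collar (235, 210) [  7  41 105] [ 88  92 105]
box (370, 250) [111  26  97] [97 90 87]
plate (397, 240) [114  21 122] [122 114 112]
slot (406, 249) [30  9 54] [52 54 54]
```

Run:
```python
from h import *
np.set_printoptions(precision=1,suppress=True)
t=cv2.imread("pics/top0.png")
# holder tops: brown, moderately bright
for (x,y) in((212,192),(224,250)):
    b=blobs(t,(8,95,80),(17,190,140),x,y,42,42)[0]; print("holder",b[0],b[1],rect("top",b,45))
    b=blobs(t,(0,0,0),(180,255,62),x+10,y+8,16,24); 
    for q in b[:2]: print(" bow",q[0],q[1],rect("top",q,60))
b=blobs(t,(85,8,60),(130,70,170),345,196,125,90)[0]; print("box",b[0],rect("top",b,85))
b=blobs(t,(85,0,108),(150,70,170),385,228,45,42)[0]; print("plate",b[0],b[1],rect("top",b,90))
b=blobs(t,(0,0,0),(180,255,85),395,235,24,30,mina=2)[0]; print("slot",b[0],b[1],rect("top",b,90))
```

```text
holder 652.90625 [230.1 209.9] (array([605.8, 189.8]), (np.float64(70.55808301873874), np.float64(0.8886552586924817)), (np.float64(64.46772428727819), np.float64(-90.92465857211796)))
 bow 56.3984375 [228.9 207.9] (array([609.9, 190.3]), (np.float64(30.77147507367053), np.float64(-0.13915767270224447)), (np.float64(12.397427762709588), np.float64(-91.82687904552239)))
holder 690.5859375 [242.8 269.1] (array([465.9, 153.6]), (np.float64(66.98556802101237), np.float64(-81.20170158783961)), (np.float64(65.66896640803495), np.float64(-170.21283505882096)))
 bow 80.0234375 [241.  267.5] (array([468.1, 156.8]), (np.float64(12.888524321669621), np.float64(-82.96393280673826)), (np.float64(40.17716437107326), np.float64(-171.71788483750254)))
box 6449.296875 (array([ 531.1, -225.8]), (np.float64(159.85158588564667), np.float64(-0.6975949591417617)), (np.float64(225.83750276877808), np.float64(-90.13886014567667)))
plate 727.25 [406.1 248.6] (array([ 513.3, -225. ]), (np.float64(63.51502118619183), np.float64(-89.3424825036153)), (np.float64(64.55029210028616), np.float64(179.03839054962947)))
slot 18.875 [406.  248.9] (array([ 512.9, -224.7]), (np.float64(5.85051366544873), np.float64(-87.8631531981391)), (np.float64(19.064451711263857), np.float64(-179.29154135937344)))
```

Run:
```python
from h import *
from bench import readout
from scipy.spatial.transform import Rotation as R
np.set_printoptions(precision=3,suppress=True)
s=readout.state(); print(R.from_quat(s["tool_rot"]).as_matrix())
S=cv2.imread("pics/scene0.png")
for (x,y) in((422,245),(396,205)):
    b=blobs(S,(0,0,0),(180,255,45),x,y,22,26)
    for q in b[:2]: print(q[0],q[1],q[2])
    b=b[0]
    print(tri([228.9,207.9] if x==422 else [241,267.5],b[1]))
b=blobs(S,(0,0,0),(180,255,85),243,218,20,22,mina=1)
for q in b[:3]: print("slot",q[0],q[1],tri([406,248.9],q[1]),cast("scene",q[1],90))
b=blobs(S,(85,0,100),(150,70,200),230,215,45,25)
for q in b[:2]: print("plate",q[0],q[1],q[2],cast("scene",q[1],90))
```

```text
[[-0.001  0.356  0.935]
 [-0.002  0.935 -0.356]
 [-1.    -0.002 -0.   ]]
53.8046875 [434.694 255.698] [[431.149 262.53 ]
 [432.768 247.96 ]
 [438.105 248.553]
 [436.486 263.123]]
[609.724 190.08   60.847]
78.390625 [407.507 218.735] [[403.578 211.732]
 [410.306 211.12 ]
 [411.615 225.512]
 [404.886 226.124]]
[467.666 155.248  67.633]
slot 43.484375 [252.472 236.178] [ 515.998 -225.093   66.049] [ 550.115 -221.253   90.   ]
slot 12.578125 [251.066 227.462] [ 513.168 -224.916   88.488] [ 515.36  -224.758   90.   ]
plate 427.6484375 [251.092 226.878] [[236.28  218.853]
 [265.132 218.066]
 [265.575 234.294]
 [236.722 235.081]] [ 512.999 -224.721   90.   ]
```

The scene has two brown holders with keys:

| Holder (top view px) | Bow length | Fit |
|---|---|---|
| (231,211) | ~30 mm, centre at (610,190,61) | square bow, 28 mm wide: this is the key |
| (243,269) | ~40 mm, higher (z 68) | round disc, 42 mm: this is the spare |

The crop agrees with this. The lock slot is at about (513,-225,90), with height 88.5 by triangulation. First I'll turn the tool so its y lies along world y.

```bash
python3 -m inch '[[[0,0,0,-0.121,0,0,-0.2],[0,0,0,-0.121,0,0,-0.2],[0,0,0,-0.121,0,0,-0.2],[0,0,0,0,0,0,-0.2]]]' 40; python3 -c "
from bench import readout as r;s=r.state();print(s['joint_pos'],s['wrist_force'],s['ft_torque'])"
```

```text
time_s: 0.43
ee_pos: [177.8, 466.9, 199.1]
tool_rot: [-0.001, 0.707, -0.0, 0.707]
wrist_force: [0.1, 0.5, 0.7]
opening: 39.0
[1.20699321e+00 2.41077540e-01 4.25929515e-03 1.33521528e+00
 2.43461303e-05 1.20588007e+00] [0.11714891 0.53022054 0.74346121] [ 0.0094941   0.01408857 -0.0274073 ]
```

```bash
python3 -m inch '[[[0,-0.0213,0.0332,0,0,0,-0.2],[0,-0.0213,0.0332,0,0,0,-0.2],[0,-0.0213,0.0332,0,0,0,-0.2],[0,-0.0213,0.0332,0,0,0,-0.2],[0,-0.0213,0.0332,0,0,0,-0.2],[0,-0.0213,0.0332,0,0,0,-0.2],[0,-0.0213,0.0332,0,0,0,-0.2],[0,-0.0213,0.0332,0,0,0,-0.2]]]' 40
python3 -m inch '[[[0,-0.0213,0.0332,0,0,0,-0.2],[0,-0.0213,0.0332,0,0,0,-0.2],[0,-0.0213,0.0332,0,0,0,-0.2],[0,-0.0213,0.0332,0,0,0,-0.2],[0.02,-0.0213,0.0332,0,0,0,-0.2],[0.02,0,0,0,0,0,-0.2],[0,0,0,0,0,0,-0.2],[0,0,0,0,0,0,-0.2]]]' 40
python3 - <<'E'
from h import *
for n in("scene","top"): cv2.imwrite(f"pics/{n}1.png",imaging.read_camera(n))
t=cv2.imread("pics/top1.png");s=cv2.imread("pics/scene1.png")
r=lambda im,x,y,w,h,W,H:cv2.resize(im[y:y+h,x:x+w],(W,H),interpolation=cv2.INTER_CUBIC)
cv2.imwrite("pics/c3.png",np.hstack([r(t,190,170,80,80,400,400),r(s,390,190,80,80,400,400)]))
E
```

```text
time_s: 1.1
ee_pos: [444.6, 295.2, 199.4]
tool_rot: [0.002, 0.707, -0.002, 0.707]
wrist_force: [-0.3, 0.2, 0.7]
opening: 34.1
time_s: 1.77
ee_pos: [605.8, 190.5, 158.7]
tool_rot: [0.001, 0.709, -0.002, 0.705]
wrist_force: [-0.9, 0.5, 0.7]
opening: 34.0
```

View pics/c3.png

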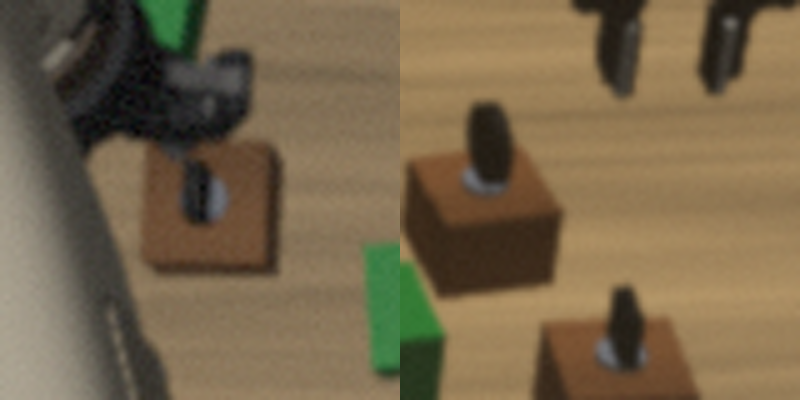

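Run:
```python
from h import *
from bench import readout
s=readout.state();print(s["time_s"],s["ee_pos"],s["tool_rot"],s["joint_pos"])
for z in (0,10): print(proj("scene",s["ee_pos"]+[0,0,z]),proj("top",s["ee_pos"]+[0,0,z]))
```

```text
1.8667 [606.96252028 192.08072075 161.82587609] [ 4.09732942e-04  7.06925689e-01 -1.41339123e-04  7.07287694e-01] [3.06381397e-01 5.33067884e-01 3.40303242e-01 1.37742901e+00
 2.07245075e-04 3.07160793e-01]
[441.35034335 218.21034497] [219.05720586 199.89385335]
[441.97546382 214.39406087] [218.06432702 198.89036995]
```

```bash
python3 -m inch '[[[0.03,0,0,0,0,0,-0.2],[0.03,0,0,0,0,0,-0.2],[0.02,0,0,0,0,0,-0.2],[0.01,0,0,0,0,0,-0.2],[0,0,0,0,0,0,-0.2],[0,0,0,0,0,0,-0.2],[0,0,0,0,0,0,-0.2],[0,0,0,0,0,0,-0.2]]]' 40
python3 - <<'E'
from h import *
from bench import readout
for n in("scene","top"):
  cv2.imwrite(f"pics/{n}2.png",imaging.read_camera(n));print(readout.state()["ee_pos"],readout.state()["wrist_force"])
t=cv2.imread("pics/top2.png");s=cv2.imread("pics/scene2.png")
r=lambda im,x,y,w,h,W,H:cv2.resize(im[y:y+h,x:x+w],(W,H),interpolation=cv2.INTER_CUBIC)
cv2.imwrite("pics/c4.png",np.hstack([r(t,190,170,80,80,400,400),r(s,395,200,80,80,400,400)]))
E
```

```text
time_s: 2.53
ee_pos: [608.9, 192.0, 73.3]
tool_rot: [0.001, 0.706, 0.0, 0.709]
wrist_force: [0.7, -0.1, -0.2]
opening: 34.3
[608.73823515 191.86205486  72.96470663] [-0.93425827  0.20774663  0.14174154]
[608.49759724 191.69341291  72.58333107] [0.18856605 0.40236846 0.67519025]
```

View pics/c4.png

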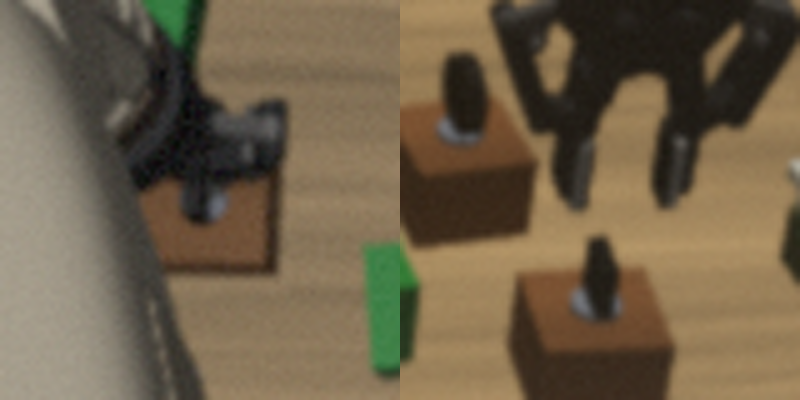

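Run:
```python
from h import *
for z in (72.6,80,86,92): print(z,proj("scene",[608.5,191.7,z]),proj("scene",[608.5,191.7+17,z]),proj("scene",[608.5,191.7-17,z]))
print(proj("scene",[609.7,190,77]),proj("scene",[609.7,190,49]))
for n in P: print(P[n]["world_to_cam"][:3,:3].T@-P[n]["world_to_cam"][:3,3])
```

```text
72.6 [436.00740088 251.22461095] [443.34669389 250.95242437] [428.65199035 251.49739526]
80 [436.43502726 248.61526961] [443.79726369 248.34508269] [429.05657124 248.88605177]
86 [436.78376171 246.48732045] [444.16470643 246.21877779] [429.38651391 246.75645627]
92 [437.13431162 244.34829348] [444.53405992 244.08141586] [429.71817612 244.61576211]
[435.6511429  250.02173734] [434.05741514 259.78683291]
[1665.35961629 -174.0218607   890.33828085]
[ 384.89738458  -34.95826519 1181.82037069]
```

Run:
```python
from h import *
s=cv2.imread("pics/scene2.png")
c=cv2.resize(s[190:265,400:480],(800,600)[::1],interpolation=cv2.INTER_CUBIC)
cv2.imwrite("pics/c5.png",cv2.convertScaleAbs(c,alpha=2))
```

```text
(no output)
```

View pics/c5.png

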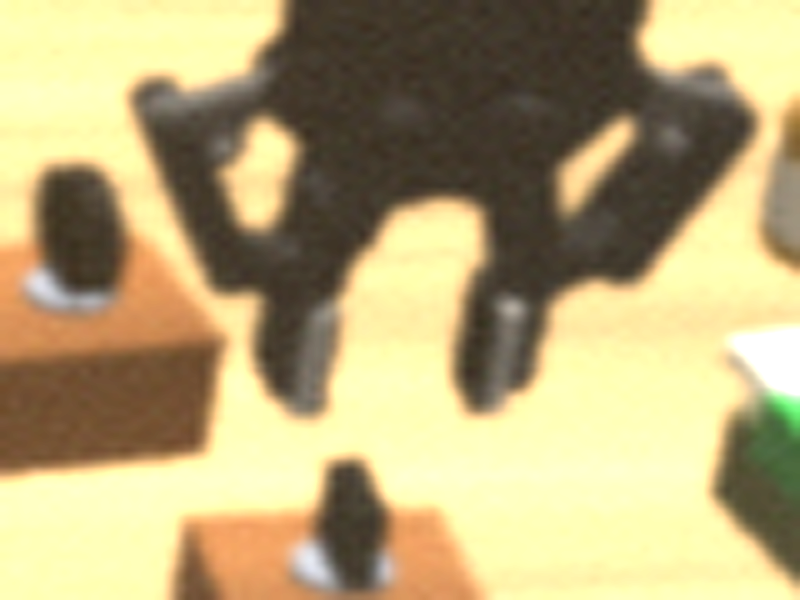

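Run:
```python
from h import *
t=cv2.imread("pics/top2.png")
c=cv2.resize(t[180:225,205:265],(800,600),interpolation=cv2.INTER_CUBIC)
cv2.imwrite("pics/c6.png",cv2.convertScaleAbs(c,alpha=2))
print(tri((244,195),(415,201)),proj("top",[608.5,191.7-20,80]),proj("top",[608.5,191.7,72]))
```

```text
[607.44757607 129.05271249 208.80076613] [235.2559962  206.89267567] [227.38287472 207.48060989]
```

View pics/c6.png

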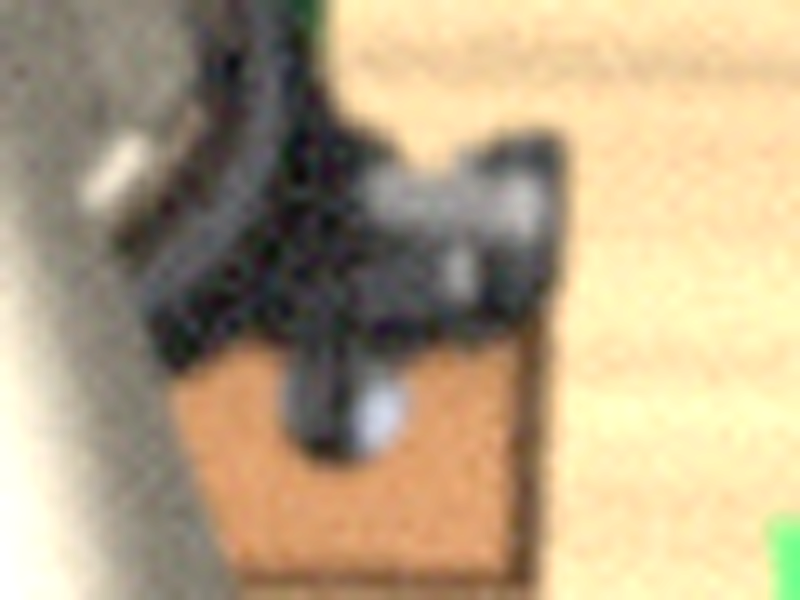

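```bash
python3 -m inch '[[[0.01,-0.0012,0.001,0,0,0,-0.4],[0.01,0,0,0,0,0,-0.4],[0,0,0,0,0,0,-0.4],[0,0,0,0,0,0,-0.4],[0,0,0,0,0,0,-0.4]]]' 40
python3 - <<'E'
from h import *
from bench import readout
for n in("scene",):
  cv2.imwrite(f"pics/{n}3.png",imaging.read_camera(n));print(readout.state()["ee_pos"],readout.state()["wrist_force"])
s=cv2.imread("pics/scene3.png")
c=cv2.resize(s[205:280,400:480],(800,600)[::1],interpolation=cv2.INTER_CUBIC)
cv2.imwrite("pics/c7.png",cv2.convertScaleAbs(c,alpha=2))
E
```

```text
time_s: 3.05
ee_pos: [608.0, 189.9, 50.1]
tool_rot: [0.0, 0.708, -0.0, 0.707]
wrist_force: [-0.7, 0.1, -0.6]
opening: 25.7
[608.33143267 190.04031033  50.54941933] [-0.75629487  0.42679561  0.10420613]
```

View pics/c7.png

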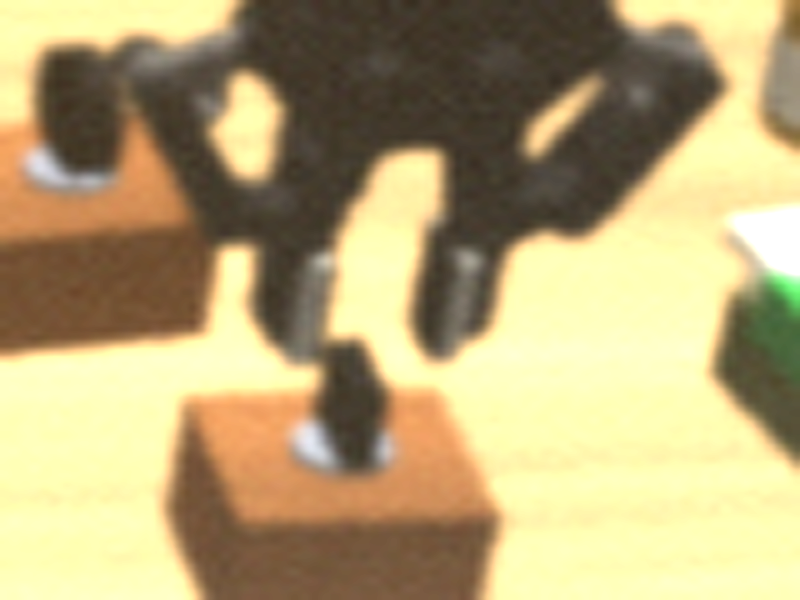

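Fingertips look higher in the picture (row 250) than the reported TCP height implies (row 259). I'll descend in small steps, watching the force.

```bash
python3 -m inch '[[[0.003,0,0.001,0,0,0,-0.4],[0,0,0,0,0,0,-0.4],[0,0,0,0,0,0,-0.4]]]' 40
python3 -m inch '[[[0.003,0,0,0,0,0,-0.4],[0,0,0,0,0,0,-0.4],[0,0,0,0,0,0,-0.4]]]' 40
python3 - <<'E'
from h import *
from bench import readout
for n in("scene","top"):
  cv2.imwrite(f"pics/{n}4.png",imaging.read_camera(n));print(readout.state()["ee_pos"],readout.state()["wrist_force"],readout.state()["opening"])
s=cv2.imread("pics/scene4.png")
c=cv2.resize(s[205:280,400:480],(800,600)[::1],interpolation=cv2.INTER_CUBIC)
cv2.imwrite("pics/c8.png",cv2.convertScaleAbs(c,alpha=2))
t=cv2.imread("pics/top4.png")
c=cv2.resize(t[180:225,205:265],(800,600),interpolation=cv2.INTER_CUBIC)
cv2.imwrite("pics/c9.png",cv2.convertScaleAbs(c,alpha=2))
E
```

```text
time_s: 3.35
ee_pos: [609.4, 190.1, 47.7]
tool_rot: [0.0, 0.707, -0.0, 0.707]
wrist_force: [-0.2, -0.9, 0.2]
opening: 25.8
time_s: 3.6
ee_pos: [609.2, 190.0, 44.5]
tool_rot: [0.0, 0.707, -0.0, 0.707]
wrist_force: [-0.4, -0.0, 0.2]
opening: 25.6
[609.2550644  190.04157204  44.6745524 ] [0.53163104 0.50119505 0.63615228] 25.519876359276665
[609.33916332 190.06589898  44.73992452] [0.70062104 0.09262383 0.30542247] 25.760608649347958
```

View pics/c8.png

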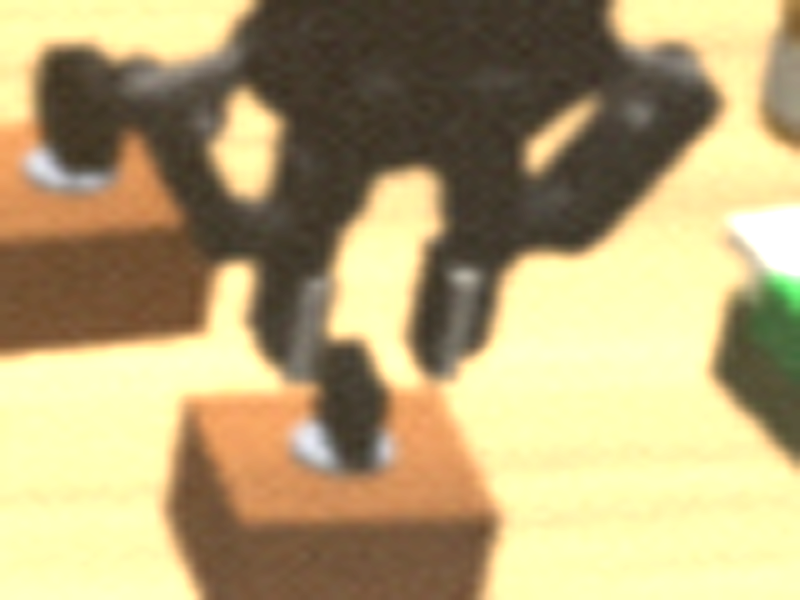

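View pics/c9.png

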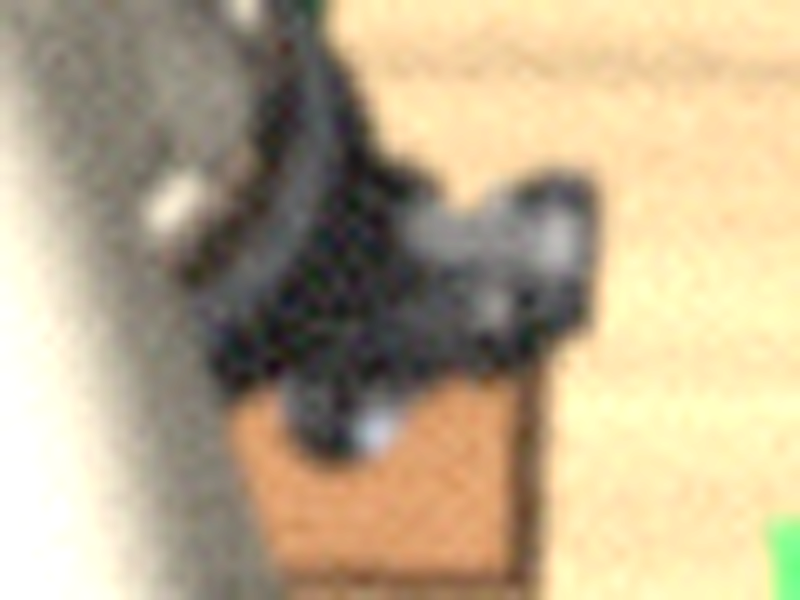

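Run:
```python
from h import *
print(tri((248,198),(413,215)),tri((248,200),(414,216)))
for X in([609,190,44.7],[609,190,70],[585,190,44.7]):print(X,proj("scene",X))
```

```text
[609.13743557 127.37668499 174.11258523] [606.11679148 129.66575258 169.27933959]
[609, 190, 44.7] [433.74427345 261.07740417]
[609, 190, 70] [435.17598567 252.29817933]
[585, 190, 44.7] [431.3191473  254.70785033]
```

```bash
for i in 1; do :; done; python3 -m inch '[[[0.004,0,0,0,0,0,-0.4],[0,0,0,0,0,0,-0.4],[0,0,0,0,0,0,-0.4]]]' 40
python3 - <<'E'
from h import *
from bench import readout
print(readout.state()["wrist_force"])
E
```

```text
time_s: 3.95
ee_pos: [609.0, 190.0, 40.3]
tool_rot: [0.0, 0.707, -0.0, 0.707]
wrist_force: [0.3, 0.1, -0.8]
opening: 25.8
[ 0.2679782   0.06230051 -0.81320691]
```

```bash
python3 -m inch '[[[0.004,0,0,0,0,0,-0.4],[0,0,0,0,0,0,-0.4],[0,0,0,0,0,0,-0.4]]]' 40
python3 - <<'E'
from h import *
from bench import readout
cv2.imwrite(f"pics/scene5.png",imaging.read_camera("scene"));print(readout.state()["ee_pos"],readout.state()["wrist_force"],readout.state()["opening"])
s=cv2.imread("pics/scene5.png")
c=cv2.resize(s[205:280,400:480],(800,600)[::1],interpolation=cv2.INTER_CUBIC)
cv2.imwrite("pics/c10.png",cv2.convertScaleAbs(c,alpha=2))
E
```

```text
time_s: 4.2
ee_pos: [609.0, 190.0, 36.3]
tool_rot: [0.0, 0.707, -0.0, 0.707]
wrist_force: [-0.1, -0.2, 0.1]
opening: 25.5
[609.18884456 190.00648076  36.54164908] [ 0.19767921 -0.34702478  0.12990295] 25.67677760080225
```

View pics/c10.png

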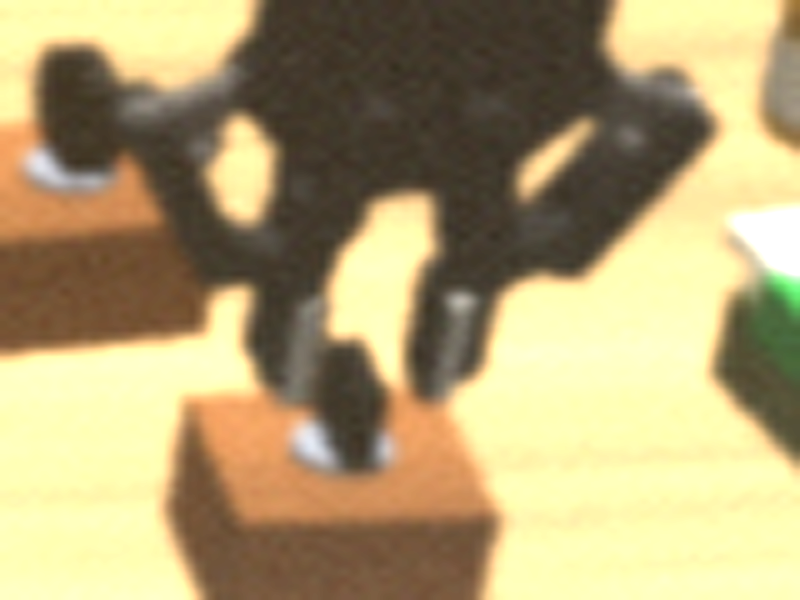

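```bash
python3 -m inch '[[[0.005,0,0,0,0,0,-0.4],[0,0,0,0,0,0,-0.4],[0,0,0,0,0,0,-0.6],[0,0,0,0,0,0,-0.6],[0,0,0,0,0,0,-0.6]]]' 40
python3 - <<'E'
from h import *
from bench import readout
cv2.imwrite(f"pics/scene6.png",imaging.read_camera("scene"));print(readout.state()["ee_pos"],readout.state()["wrist_force"],readout.state()["opening"])
s=cv2.imread("pics/scene6.png")
c=cv2.resize(s[205:280,400:480],(800,600)[::1],interpolation=cv2.INTER_CUBIC)
cv2.imwrite("pics/c11.png",cv2.convertScaleAbs(c,alpha=2))
E
```

```text
time_s: 4.67
ee_pos: [609.4, 190.1, 31.8]
tool_rot: [0.0, 0.707, -0.0, 0.707]
wrist_force: [0.7, -0.4, -0.8]
opening: 17.2
[609.46740462 190.08826809  31.90513295] [0.24289219 0.63028003 0.1953131 ] 17.00567430635596
```

View pics/c11.png

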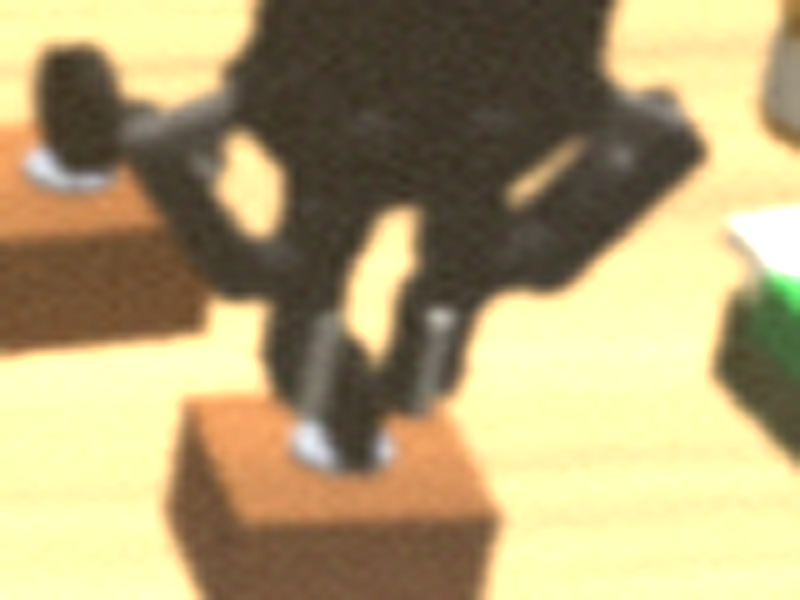

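```bash
python3 -m inch '[[[0,0,0,0,0,0,-0.75],[0,0,0,0,0,0,-0.75],[0,0,0,0,0,0,-0.85],[0,0,0,0,0,0,-0.85],[0,0,0,0,0,0,-1],[0,0,0,0,0,0,-1],[0,0,0,0,0,0,-1]]]' 30
python3 - <<'E'
from h import *
from bench import readout
cv2.imwrite(f"pics/scene7.png",imaging.read_camera("scene"));s=readout.state();print(s["ee_pos"],s["wrist_force"],s["ft_torque"],s["opening"],s["tool_rot"])
s=cv2.imread("pics/scene7.png")
c=cv2.resize(s[205:280,400:480],(800,600)[::1],interpolation=cv2.INTER_CUBIC)
cv2.imwrite("pics/c12.png",cv2.convertScaleAbs(c,alpha=2))
E
```

```text
time_s: 5.3
ee_pos: [609.5, 190.1, 31.9]
tool_rot: [0.0, 0.707, -0.0, 0.707]
wrist_force: [0.3, -0.6, 0.9]
opening: 8.1
[609.54083104 190.07315685  31.9476368 ] [ 0.39054217 -0.15117206  0.61967325] [-0.05954565  0.02850484  0.00672162] 8.172884896655663 [ 3.42858225e-04  7.06968223e-01 -2.73542141e-04  7.07245176e-01]
```

View pics/c12.png

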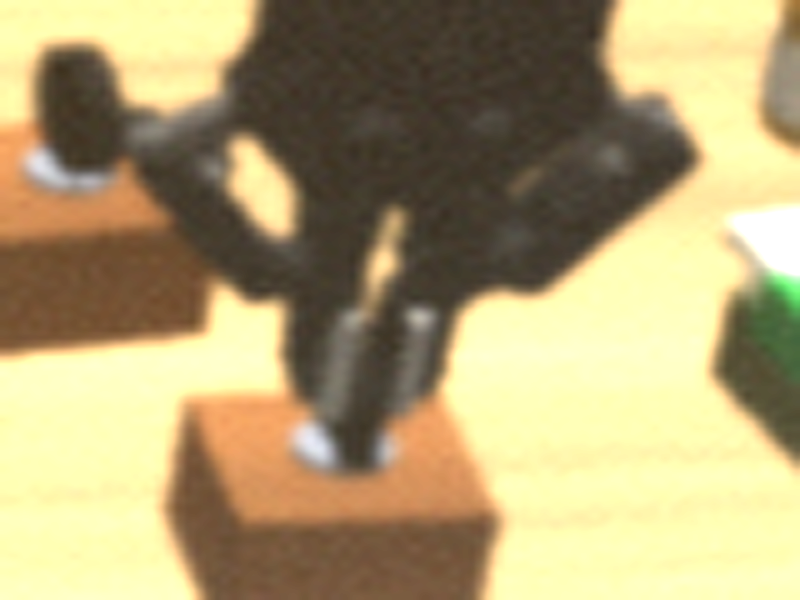

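The key is gripped (opening 8–9 mm, no side load). I'll tighten the grip and lift. The key's origin is 13 mm above the reported TCP.

```bash
python3 -m inch '[[[0,0,0,0,0,0,-1],[0,0,0,0,0,0,-1],[-0.005,0,0,0,0,0,-1],[-0.01,0,0,0,0,0,-1],[-0.01,0,0,0,0,0,-1],[-0.01,0,0,0,0,0,-1],[0,0,0,0,0,0,-1]]]' 70
python3 -m inch '[[[-0.03,0,0,0,0,0,-1],[-0.03,0,0,0,0,0,-1],[-0.023,0,0,0,0,0,-1],[0,0,0,0,0,0,-1],[0,0,0,0,0,0,-1],[0,0,0,0,0,0,-1]]]'
python3 - <<'E'
from h import *
from bench import readout
for n in ("scene","top"):
  cv2.imwrite(f"pics/{n}8.png",imaging.read_camera(n));s=readout.state();print(s["ee_pos"],s["wrist_force"],s["ft_torque"],s["opening"],s["tool_rot"])
s=cv2.imread("pics/scene8.png")
c=cv2.resize(s[165:285,390:500],(550,600),interpolation=cv2.INTER_CUBIC)
cv2.imwrite("pics/c13.png",cv2.convertScaleAbs(c,alpha=2))
E
```

```text
time_s: 5.93
ee_pos: [611.5, 190.7, 70.3]
tool_rot: [0.001, 0.705, 0.0, 0.709]
wrist_force: [0.7, 0.2, -0.2]
opening: 6.9
time_s: 6.43
ee_pos: [609.0, 190.0, 149.3]
tool_rot: [0.0, 0.707, -0.0, 0.707]
wrist_force: [0.2, 1.6, -0.8]
opening: 6.6
[608.46976539 189.80268404 148.42749386] [-0.43928704  0.12128395 -0.24303583] [-0.03347669  0.01919944  0.00193949] 7.128751020936174 [ 4.43911522e-06  7.07913658e-01 -5.25083613e-04  7.06298788e-01]
[608.28412114 189.71269274 148.04551139] [-0.19299609 -0.43288104 -1.12436372] [-0.01835806  0.05043461  0.04740152] 6.83401496868808 [-5.15291632e-05  7.08175001e-01 -6.33467754e-04  7.06036659e-01]
```

View pics/c13.png

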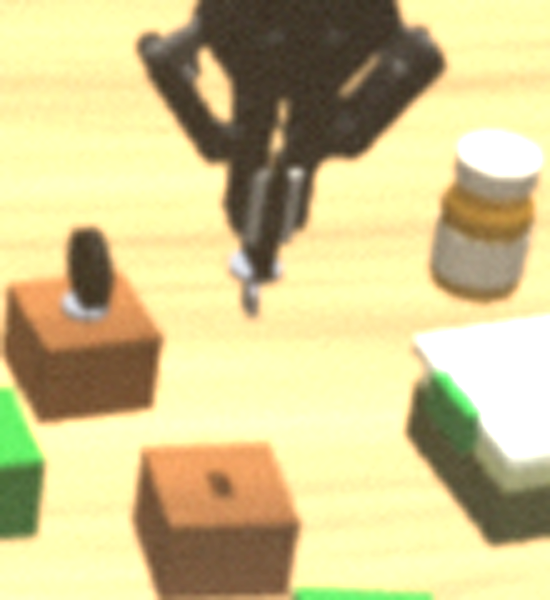

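Key lifted. Its blade is visible at scene px ≈(440,226), and the empty holder slot is at ≈(433,262). I'll measure the slot now for the return, then head for the lock.

Run:
```python
from h import *
np.set_printoptions(precision=1,suppress=True)
s=cv2.imread("pics/scene8.png")
for q in blobs(s,(0,0,0),(180,255,48),428,256,12,12,mina=1)[:2]: print("slot sc",q[0],q[1],cast("scene",q[1],45))
b=blobs(s,(0,95,55),(20,255,200),415,248,40,24)[0]; print("hold sc",b[0],b[1],cast("scene",b[1],45))
t=cv2.imread("pics/top8.png")
for q in blobs(t,(0,0,0),(180,255,62),224,204,14,14,mina=1)[:2]: print("slot top",q[0],q[1],cast("top",q[1],45),rect("top",q,45))
c=cv2.resize(t[185:235,200:260],(600,500),interpolation=cv2.INTER_CUBIC)
cv2.imwrite("pics/c14.png",cv2.convertScaleAbs(c,alpha=2))
from bench import readout
print(readout.state()["ee_pos"])
```

```text
hold sc 952.015625 [434.5 259.5] [603.7 193.   45. ]
slot top 2.5 [229.9 207.9] [612.9 191.1  45. ] (array([612.7, 191. ]), (np.float64(3.621259027755416), np.float64(-89.34344206126104)), (np.float64(5.224824151390647), np.float64(-177.8171557537532)))
[608.3 189.7 148. ]
```

View pics/c14.png

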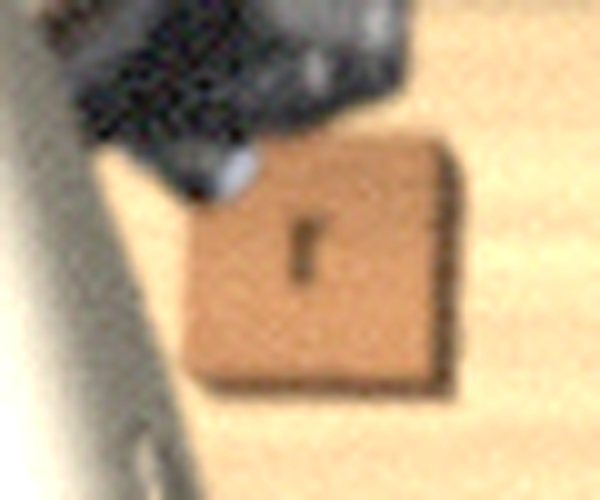

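```bash
python3 -m inch '[[[0,-0.0377,-0.0087,0,0,0,-1],[0,-0.0377,-0.0087,0,0,0,-1],[0,-0.0377,-0.0087,0,0,0,-1],[0,-0.0377,-0.0087,0,0,0,-1],[0,-0.0377,-0.0087,0,0,0,-1],[0,-0.0377,-0.0087,0,0,0,-1],[0,-0.0377,-0.0087,0,0,0,-1],[0,-0.0377,-0.0087,0,0,0,-1]]]'
python3 -m inch '[[[0,-0.0377,-0.0087,0,0,0,-1],[0,-0.0377,-0.0087,0,0,0,-1],[0,-0.0377,-0.0087,0,0,0,-1],[0.015,0,0,0,0,0,-1],[0.015,0,0,0,0,0,-1],[0,0,0,0,0,0,-1],[0,0,0,0,0,0,-1],[0,0,0,0,0,0,-1]]]'
python3 - <<'E'
from h import *
np.set_printoptions(precision=2,suppress=True)
from bench import readout
for n in ("scene","top"):
  cv2.imwrite(f"pics/{n}9.png",imaging.read_camera(n));s=readout.state();print(s["ee_pos"],s["wrist_force"],s["ft_torque"],s["opening"],s["tool_rot"],s["joint_pos"])
s=cv2.imread("pics/scene9.png");t=cv2.imread("pics/top9.png")
a=cv2.resize(s[175:250,215:290],(400,400),interpolation=cv2.INTER_CUBIC)
c=cv2.resize(t[210:285,370:445],(400,400),interpolation=cv2.INTER_CUBIC)
cv2.imwrite("pics/c15.png",cv2.convertScaleAbs(np.hstack([a,c]),alpha=2))
E
```

```text
time_s: 7.2
ee_pos: [537.8, -112.9, 148.3]
tool_rot: [0.0, 0.708, 0.0, 0.706]
wrist_force: [1.1, 0.1, -0.2]
opening: 6.8
time_s: 7.87
ee_pos: [513.3, -224.1, 119.6]
tool_rot: [0.0, 0.707, 0.0, 0.707]
wrist_force: [0.5, -0.1, -0.3]
opening: 6.9
[ 513.76 -224.13  120.16] [ 0.59  0.47 -0.96] [ 0.02  0.02 -0.  ] 7.128818979688288 [-0.    0.71  0.    0.71] [-0.41  0.4   0.02  1.19  0.   -0.41]
[ 514.03 -224.18  120.47] [0.45 1.07 0.72] [0.   0.03 0.  ] 6.773525361288885 [-0.    0.71 -0.    0.71] [-0.41  0.4   0.02  1.19 -0.   -0.41]
```

View pics/c15.png

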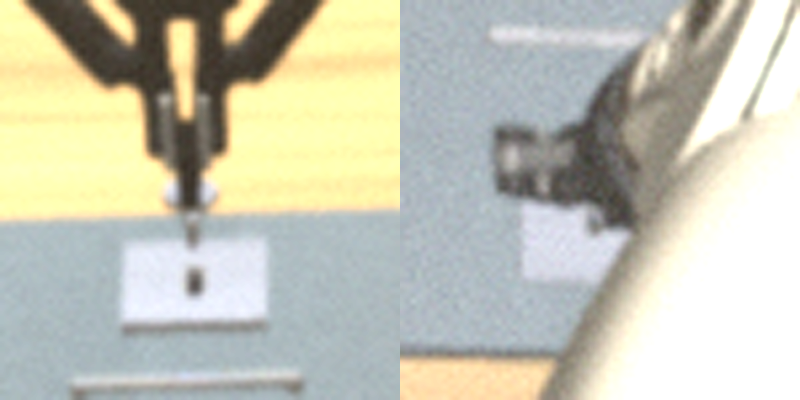

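Run:
```python
from h import *
np.set_printoptions(precision=2,suppress=True)
for z in (90,112,116,119,133): print(z,proj("scene",[513.5,-224.5,z]))
print(proj("scene",[513.5,-220.,90])-proj("scene",[513.5,-224.,90]))
s=cv2.imread("pics/scene9.png")
g=cv2.cvtColor(s,cv2.COLOR_BGR2GRAY)
print(g[207:237,245:258])
```

```text
90 [251.19 227.  ]
112 [250.71 219.13]
116 [250.62 217.69]
119 [250.56 216.6 ]
133 [250.25 211.49]
[ 1.74 -0.06]
[[124 109  90  54  32  29  28  58 100 119 131 135 135]
 [132 122 107  62  33  29  32  63 110 126 129 133 131]
 [129 125 110  68  34  28  32  62 104 120 127 128 129]
 [123 120 109  71  35  27  35  68 104 116 118 123 126]
 [118 111 103  70  37  29  35  69 103 110 103 118 128]
 [110  98  93  65  37  28  35  64  97  98 101 120 131]
 [115  93  81  60  43  35  41  59  78  95 110 123 127]
 [119 106  93  74  61  60  65  68  80 101 112 116 119]
 [106 100  95  85  76  84  91  84  86  96  99  99 100]
 [ 95  94  91  87  78  83  82  82  88  93  93  90  93]
 [ 90  93  91  88  79  70  70  80  87  88  91  89  89]
 [ 92  91  93  90  85  65  64  77  90  91  92  90  92]
 [ 97  95  97  95  89  66  65  83  94  97  96  97  98]
 [107 109 108 110 101  79  74  93 106 109 109 111 109]
 [116 115 114 115 110  94  92 108 113 114 114 114 115]
 [119 119 117 116 118 112 109 113 115 116 115 117 119]
 [116 118 117 119 118 117 117 117 117 118 120 118 116]
 [117 118 118 117 114 111 110 112 116 118 118 116 117]
 [117 117 119 117 112  93  85  93 106 115 118 117 116]
 [116 117 116 118 107  77  63  74 104 117 117 117 117]
 [115 118 117 116 104  71  50  64 100 116 118 117 118]
 [118 120 118 117 105  67  43  62  99 115 117 118 116]
 [117 120 120 119 107  73  54  70 104 119 118 117 121]
 [119 119 118 118 115  96  88  98 117 119 120 121 120]
 [120 123 122 119 118 115 113 115 120 122 121 123 120]
 [122 121 122 120 121 120 119 121 121 119 122 121 120]
 [121 119 122 120 123 119 122 121 121 121 121 122 119]
 [115 117 115 114 113 112 116 113 115 113 112 110 113]
 [ 97  94  91  87  89  88  89  90  86  85  84  86  88]
 [ 74  72  73  72  72  72  71  74  71  70  70  72  71]]
```

```bash
python3 -m inch '[[[0.009,-0.0003,-0.0003,0,0,0,-1],[0.009,0,0,0,0,0,-1],[0,0,0,0,0,0,-1],[0,0,0,0,0,0,-1],[0,0,0,0,0,0,-1],[0,0,0,0,0,0,-1]]]'
python3 -m inch '[[[0.002,0,0,0,0,0,-1],[0.002,0,0,0,0,0,-1],[0,0,0,0,0,0,-1],[0,0,0,0,0,0,-1]]]'
python3 - <<'E'
from h import *
np.set_printoptions(precision=2,suppress=True)
from bench import readout
s=readout.state();print(s["ee_pos"],s["wrist_force"],s["ft_torque"])
cv2.imwrite("pics/scene10.png",imaging.read_camera("scene"))
s=cv2.imread("pics/scene10.png")
cv2.imwrite("pics/c16.png",cv2.convertScaleAbs(cv2.resize(s[190:245,220:290],(700,550),interpolation=cv2.INTER_CUBIC),alpha=2))
E
```

```text
time_s: 8.47
ee_pos: [513.2, -224.9, 102.0]
tool_rot: [0.0, 0.707, -0.0, 0.707]
wrist_force: [-0.1, 0.1, -1.2]
opening: 7.0
time_s: 8.8
ee_pos: [512.9, -224.8, 97.6]
tool_rot: [0.0, 0.707, -0.0, 0.707]
wrist_force: [-0.6, -0.0, -1.0]
opening: 6.7
[ 512.88 -224.85   97.61] [-0.62 -0.   -0.98] [-0.    0.02  0.01]
```

View pics/c16.png

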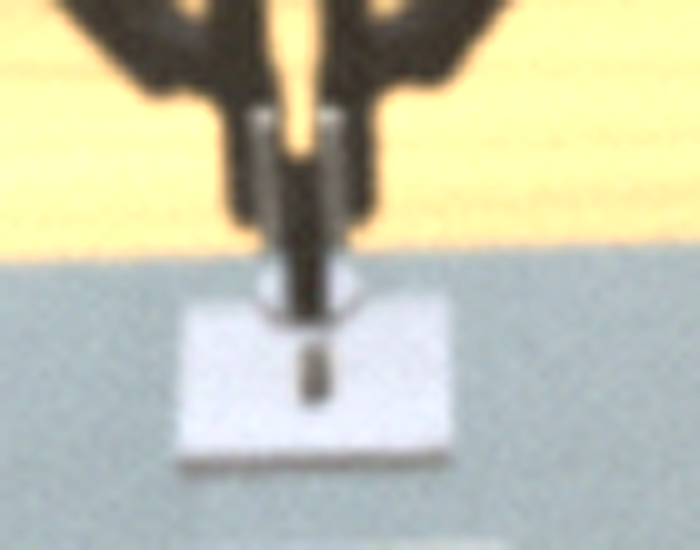

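Blade overlaps the slot (scene px ≈(251,227)) and there's no force. I'll lower it gently.

```bash
python3 -m inch '[[[0.002,0,0,0,0,0,-1],[0,0,0,0,0,0,-1],[0,0,0,0,0,0,-1]]]'
python3 -m inch '[[[0.002,0,0,0,0,0,-1],[0,0,0,0,0,0,-1],[0,0,0,0,0,0,-1]]]'
python3 -c "
from bench import readout as r;s=r.state();print(s['wrist_force'],s['ft_torque'])"
```

```text
time_s: 9.1
ee_pos: [512.9, -224.8, 95.6]
tool_rot: [0.0, 0.707, -0.0, 0.707]
wrist_force: [0.4, -0.2, -0.8]
opening: 6.8
time_s: 9.35
ee_pos: [512.9, -224.8, 93.6]
tool_rot: [0.0, 0.707, -0.0, 0.707]
wrist_force: [0.1, 0.9, -1.1]
opening: 7.1
[ 0.05586204  0.90727863 -1.11632651] [ 0.01623051 -0.03002413  0.01773882]
```

```bash
python3 -m inch '[[[0.002,0,0,0,0,0,-1],[0.002,0,0,0,0,0,-1],[0,0,0,0,0,0,-1],[0,0,0,0,0,0,-1]]]'
python3 -m inch '[[[0.002,0,0,0,0,0,-1],[0.002,0,0,0,0,0,-1],[0,0,0,0,0,0,-1],[0,0,0,0,0,0,-1]]]'
python3 -m inch '[[[0.002,0,0,0,0,0,-1],[0.002,0,0,0,0,0,-1],[0,0,0,0,0,0,-1],[0,0,0,0,0,0,-1]]]'
python3 -c "
from bench import readout as r;s=r.state();print(s['wrist_force'],s['ft_torque'])"
```

```text
time_s: 9.68
ee_pos: [512.8, -224.8, 89.5]
tool_rot: [0.0, 0.707, -0.0, 0.707]
wrist_force: [-0.1, 0.2, -0.2]
opening: 6.8
time_s: 10.02
ee_pos: [512.8, -224.8, 85.5]
tool_rot: [0.0, 0.707, -0.0, 0.707]
wrist_force: [0.4, -0.5, -0.5]
opening: 6.6
time_s: 10.35
ee_pos: [512.8, -224.8, 81.5]
tool_rot: [0.0, 0.707, -0.0, 0.707]
wrist_force: [-0.3, 0.4, 0.1]
opening: 6.9
[-0.25069577  0.40951091  0.06807076] [0.03499836 0.02075437 0.01756145]
```

Free insertion. The seat is expected near TCP z 77, so I'll take the last bit in 1 mm steps.

```bash
python3 -m inch '[[[0.0015,0,0,0,0,0,-1],[0.0015,0,0,0,0,0,-1],[0,0,0,0,0,0,-1],[0,0,0,0,0,0,-1]]]'
python3 -m inch '[[[0.001,0,0,0,0,0,-1],[0,0,0,0,0,0,-1],[0,0,0,0,0,0,-1]]]'
python3 -m inch '[[[0.001,0,0,0,0,0,-1],[0,0,0,0,0,0,-1],[0,0,0,0,0,0,-1]]]'
python3 -c "
from bench import readout as r;s=r.state();print(s['wrist_force'],s['ft_torque'])"
```

```text
time_s: 10.68
ee_pos: [512.9, -224.8, 78.6]
tool_rot: [0.0, 0.707, -0.0, 0.707]
wrist_force: [0.9, -0.1, -0.8]
opening: 7.1
time_s: 10.93
ee_pos: [513.0, -224.8, 77.7]
tool_rot: [0.0, 0.707, -0.0, 0.707]
wrist_force: [0.2, 0.8, -0.9]
opening: 7.0
time_s: 11.18
ee_pos: [513.3, -224.9, 77.1]
tool_rot: [0.0, 0.707, -0.0, 0.707]
wrist_force: [-0.5, -0.5, 0.7]
opening: 7.3
[-0.49111298 -0.51148758  0.65288723] [-0.01263151  0.04996312  0.03472275]
```

```bash
python3 -m inch '[[[0.001,0,0,0,0,0,-1],[0,0,0,0,0,0,-1],[0,0,0,0,0,0,-1]]]'
python3 -m inch '[[[0.001,0,0,0,0,0,-1],[0,0,0,0,0,0,-1],[0,0,0,0,0,0,-1]]]'
python3 - <<'E'
from h import *
np.set_printoptions(precision=2,suppress=True)
from bench import readout
s=readout.state();print(s["ee_pos"],s["wrist_force"],s["ft_torque"])
cv2.imwrite("pics/scene11.png",imaging.read_camera("scene"))
s=cv2.imread("pics/scene11.png")
cv2.imwrite("pics/c17.png",cv2.convertScaleAbs(cv2.resize(s[190:245,220:290],(700,550),interpolation=cv2.INTER_CUBIC),alpha=2))
E
```

```text
time_s: 11.43
ee_pos: [513.3, -225.0, 77.0]
tool_rot: [0.0, 0.707, -0.0, 0.708]
wrist_force: [-1.6, 1.4, 6.8]
opening: 6.7
time_s: 11.68
ee_pos: [513.4, -225.0, 76.9]
tool_rot: [-0.0, 0.706, -0.001, 0.708]
wrist_force: [-3.1, 0.9, 11.3]
opening: 6.7
[ 513.38 -225.02   76.94] [-3.13  0.92 11.27] [0.36 0.84 0.03]
```

View pics/c17.png

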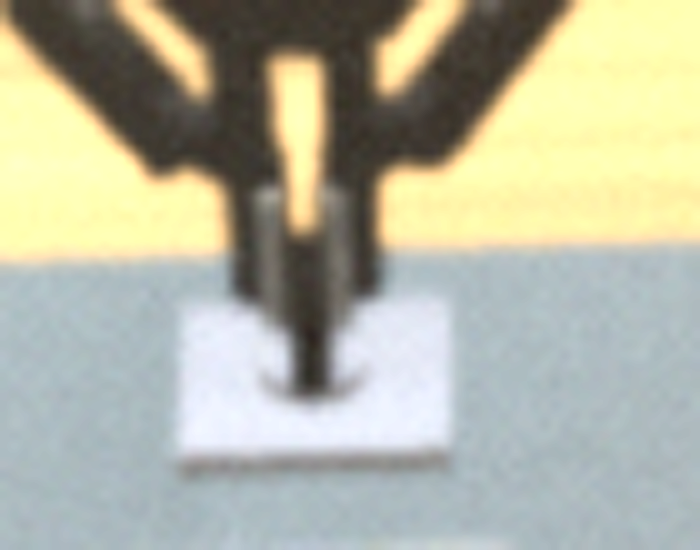

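Collar is home: z stopped at 76.9 as predicted, and down force rose to 11 N. I'll ease that off and start turning clockwise (+rx).

```bash
cat > st.py <<'E'
from bench import readout as r
import numpy as np
from scipy.spatial.transform import Rotation as R
np.set_printoptions(precision=2,suppress=True)
s=r.state();m=R.from_quat(s['tool_rot']).as_matrix();print(s['time_s'],"P",s['ee_pos'],"F",s['wrist_force'],"T",s['ft_torque'],"yaw(y)",round(np.arctan2(-m[0,1],m[1,1]),3),"j6",s['joint_pos'][5],"tau6",s['joint_torque'][5],"open",s['opening'])
E
python3 -m inch '[[[-0.0012,0,0,0,0,0,-1],[0,0,0,0,0,0,-1],[0,0,0,0,0,0,-1]]]' >/dev/null; python3 st.py
python3 -m inch '[[[0,0,0,0.06,0,0,-1],[0,0,0,0.06,0,0,-1],[0,0,0,0,0,0,-1]]]' >/dev/null; python3 st.py
python3 -m inch '[[[0,0,0,0.06,0,0,-1],[0,0,0,0.06,0,0,-1],[0,0,0,0,0,0,-1]]]' >/dev/null; python3 st.py
```

```text
11.9833 P [ 513.35 -225.     76.96] F [-2.22 -0.03  7.48] T [0.23 0.44 0.01] yaw(y) -0.001 j6 -0.4122619589779767 tau6 -6.959185611776775e-05 open 6.7546764757882585
12.2333 P [ 513.74 -224.99   76.98] F [-1.26  1.54  6.79] T [ 0.29  0.25 -0.03] yaw(y) -0.123 j6 -0.2903090394137579 tau6 0.3405417501926422 open 6.8523181175809835
12.4833 P [ 513.88 -224.78   76.97] F [-0.29  1.62  6.66] T [0.31 0.2  0.01] yaw(y) -0.242 j6 -0.1703560885861476 tau6 0.3580747079104185 open 7.1379193991155026
```

```bash
python3 -m inch '[[[0,0,0,0.06,0,0,-1],[0,0,0,0.06,0,0,-1],[0,0,0,0.06,0,0,-1],[0,0,0,0,0,0,-1]]]' >/dev/null; python3 st.py
python3 -m inch '[[[0,0,0,0.06,0,0,-1],[0,0,0,0.06,0,0,-1],[0,0,0,0.06,0,0,-1],[0,0,0,0,0,0,-1]]]' >/dev/null; python3 st.py
```

```text
12.8167 P [ 513.89 -224.91   77.  ] F [-1.07  1.44  6.64] T [ 0.25  0.21 -0.  ] yaw(y) -0.423 j6 0.009649481024282147 tau6 0.3601761907339096 open 7.4496818727068375
13.15 P [ 513.85 -224.99   76.99] F [-1.02  0.52  6.42] T [ 0.23  0.2  -0.07] yaw(y) -0.603 j6 0.189632812563948 tau6 0.36108325235545635 open 6.916450769007603
```

```bash
python3 st.py
python3 -m inch '[[[0,0,0,0.05,0,0,-1],[0,0,0,0.05,0,0,-1],[0,0,0,0,0,0,-1]]]' >/dev/null; python3 st.py
python3 -m inch '[[[0,0,0,0.05,0,0,-1],[0,0,0,0.05,0,0,-1],[0,0,0,0,0,0,-1]]]' >/dev/null; python3 st.py
```

```text
13.15 P [ 513.85 -224.99   76.99] F [-1.02  0.52  6.42] T [ 0.23  0.2  -0.07] yaw(y) -0.603 j6 0.189632812563948 tau6 0.36108325235545635 open 6.916450769007603
13.4 P [ 513.81 -225.02   76.99] F [-0.83  0.41  5.8 ] T [ 0.15  0.24 -0.03] yaw(y) -0.702 j6 0.2893116373931781 tau6 0.3004560247063637 open 6.802696970927302
13.65 P [ 513.8  -225.08   76.99] F [-1.15  0.64  6.9 ] T [0.17 0.29 0.06] yaw(y) -0.802 j6 0.3892909052916958 tau6 0.300942650064826 open 6.718813181548677
```

```bash
python3 -m inch '[[[0,0,0,0.05,0,0,-1],[0,0,0,0.05,0,0,-1],[0,0,0,0,0,0,-1]]]' >/dev/null; python3 st.py
python3 -m inch '[[[0,0,0,0.05,0,0,-1],[0,0,0,0.05,0,0,-1],[0,0,0,0,0,0,-1]]]' >/dev/null; python3 st.py
python3 -m inch '[[[0,0,0,0.04,0,0,-1],[0,0,0,0,0,0,-1],[0,0,0,0,0,0,-1]]]' >/dev/null; python3 st.py
```

```text
13.9 P [ 513.71 -225.13   76.97] F [-1.79  0.71  7.78] T [0.15 0.23 0.05] yaw(y) -0.902 j6 0.48929075988022386 tau6 0.30163700692355633 open 7.099548567764259
14.15 P [ 513.7  -225.19   76.97] F [-1.28  1.2   6.53] T [ 0.13  0.3  -0.02] yaw(y) -1.002 j6 0.5893032335363436 tau6 0.3023133706301451 open 7.0679731165873605
14.4 P [ 513.69 -225.17   76.99] F [-0.66  0.28  7.24] T [0.12 0.28 0.01] yaw(y) -1.041 j6 0.6278142421775177 tau6 0.014957920066080987 open 6.940068376216703
```

```bash
for i in a b c; do :; done
python3 -m inch '[[[0,0,0,0.03,0,0,-1],[0,0,0,0,0,0,-1],[0,0,0,0,0,0,-1]]]' >/dev/null; python3 st.py
python3 -m inch '[[[0,0,0,0.03,0,0,-1],[0,0,0,0,0,0,-1],[0,0,0,0,0,0,-1]]]' >/dev/null; python3 st.py
python3 -m inch '[[[0,0,0,0.02,0,0,-1],[0,0,0,0,0,0,-1],[0,0,0,0,0,0,-1]]]' >/dev/null; python3 st.py
```

```text
14.65 P [ 513.71 -225.18   77.  ] F [-0.36  0.93  8.09] T [ 0.14  0.35 -0.01] yaw(y) -1.071 j6 0.6577345397012511 tau6 0.018202467472292483 open 6.763472279077178
14.9 P [ 513.63 -225.19   76.97] F [-1.61 -0.41  6.59] T [0.06 0.38 0.04] yaw(y) -1.101 j6 0.6877285733683234 tau6 0.019335257238708436 open 6.6875456431521405
15.15 P [ 513.62 -225.2    76.97] F [-1.25  0.16  6.17] T [0.11 0.32 0.01] yaw(y) -1.121 j6 0.7077179278766416 tau6 0.03430593176744878 open 7.082130131846712
```

```bash
python3 -m inch '[[[0,0,0,0.02,0,0,-1],[0,0,0,0,0,0,-1],[0,0,0,0,0,0,-1]]]' >/dev/null; python3 st.py
python3 -m inch '[[[0,0,0,0.02,0,0,-1],[0,0,0,0,0,0,-1],[0,0,0,0,0,0,-1]]]' >/dev/null; python3 st.py
python3 -m inch '[[[0,0,0,0.02,0,0,-1],[0,0,0,0,0,0,-1],[0,0,0,0,0,0,-1]]]' >/dev/null; python3 st.py
```

```text
15.4 P [ 513.62 -225.22   76.97] F [-1.32  0.32  7.45] T [0.05 0.39 0.03] yaw(y) -1.141 j6 0.7276488256989146 tau6 0.035026950063183904 open 6.568003889439382
15.65 P [ 513.61 -225.22   76.98] F [-0.97 -0.25  5.75] T [ 0.08  0.38 -0.  ] yaw(y) -1.161 j6 0.7476748933608908 tau6 0.03459203755483031 open 6.637982957795642
15.9 P [ 513.62 -225.24   76.99] F [-1.95  0.12  6.36] T [0.07 0.37 0.05] yaw(y) -1.181 j6 0.7676909101957202 tau6 0.033604258205741644 open 6.80720947631756
```

```bash
python3 -m inch '[[[0,0,0,0.02,0,0,-1],[0,0,0,0,0,0,-1],[0,0,0,0,0,0,-1]]]' >/dev/null; python3 st.py
python3 -m inch '[[[0,0,0,0.02,0,0,-1],[0,0,0,0,0,0,-1],[0,0,0,0,0,0,-1]]]' >/dev/null; python3 st.py
python3 - <<'E'
from h import *
cv2.imwrite("pics/scene12.png",imaging.read_camera("scene"))
s=cv2.imread("pics/scene12.png")
cv2.imwrite("pics/c18.png",cv2.convertScaleAbs(cv2.resize(s[190:245,220:290],(700,550),interpolation=cv2.INTER_CUBIC),alpha=2))
E
```

```text
16.15 P [ 513.6  -225.23   76.98] F [-1.08  0.37  5.85] T [0.1  0.39 0.07] yaw(y) -1.201 j6 0.7875723825568745 tau6 0.07959803100675344 open 7.027633941741033
16.4 P [ 513.57 -225.24   76.97] F [-0.8  -0.43  6.61] T [0.06 0.32 0.15] yaw(y) -1.221 j6 0.807408489498586 tau6 0.13866459019482136 open 6.899315491595049
```

View pics/c18.png

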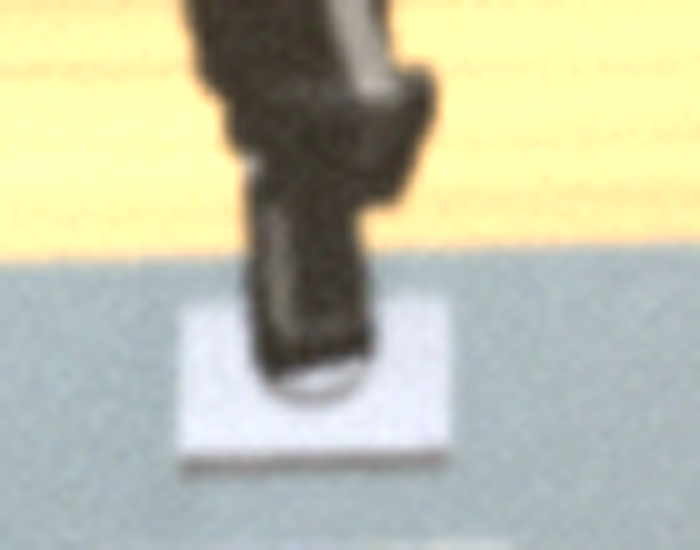

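Stop reached: torque is rising (0.08 → 0.14 N m) and the bow turned with the tool. One more small step.

```bash
python3 -m inch '[[[0,0,0,0.03,0,0,-1],[0,0,0,0,0,0,-1],[0,0,0,0,0,0,-1]]]' >/dev/null; python3 st.py
python3 -m inch '[[[0,0,0,0,0,0,-1],[0,0,0,0,0,0,-1]]]' >/dev/null; python3 st.py
```

```text
16.7 P [ 513.56 -225.25   76.97] F [-1.5  -0.07  8.01] T [0.05 0.38 0.18] yaw(y) -1.25 j6 0.8373041581628877 tau6 0.1897751446813345 open 6.881189369496599
16.8667 P [ 513.57 -225.24   76.98] F [-1.05 -0.25  7.05] T [0.06 0.38 0.15] yaw(y) -1.25 j6 0.8372431841829433 tau6 0.17588901333510876 open 6.771614760626823
```

```bash
python3 -m inch '[[[0,0,0,0.03,0,0,-1],[0,0,0,0,0,0,-1],[0,0,0,0,0,0,-1]]]' >/dev/null; python3 st.py
python3 -m inch '[[[0,0,0,0,0,0,-1],[0,0,0,0,0,0,-1]]]' >/dev/null; python3 st.py
```

```text
17.1167 P [ 513.54 -225.18   76.98] F [-1.54  0.79  6.55] T [0.06 0.4  0.26] yaw(y) -1.28 j6 0.866991238674649 tau6 0.29639633372426033 open 6.944468256146491
17.2833 P [ 513.51 -225.17   76.99] F [-1.    0.54  7.3 ] T [0.05 0.4  0.33] yaw(y) -1.28 j6 0.8669589419510889 tau6 0.28224488720297813 open 7.055477358353393
```

Clockwise stop reached at 0.28 N m. Now turning back.

```bash
python3 -m inch '[[[0,0,0,-0.06,0,0,-1],[0,0,0,-0.06,0,0,-1],[0,0,0,-0.06,0,0,-1],[0,0,0,-0.06,0,0,-1],[0,0,0,-0.06,0,0,-1],[0,0,0,-0.06,0,0,-1],[0,0,0,0,0,0,-1],[0,0,0,0,0,0,-1]]]' >/dev/null; python3 st.py
python3 -m inch '[[[0,0,0,-0.06,0,0,-1],[0,0,0,-0.06,0,0,-1],[0,0,0,-0.06,0,0,-1],[0,0,0,-0.06,0,0,-1],[0,0,0,-0.06,0,0,-1],[0,0,0,-0.06,0,0,-1],[0,0,0,0,0,0,-1],[0,0,0,0,0,0,-1]]]' >/dev/null; python3 st.py
python3 -m inch '[[[0,0,0,-0.06,0,0,-1],[0,0,0,-0.06,0,0,-1],[0,0,0,-0.06,0,0,-1],[0,0,0,-0.06,0,0,-1],[0,0,0,-0.06,0,0,-1],[0,0,0,-0.06,0,0,-1],[0,0,0,0,0,0,-1],[0,0,0,0,0,0,-1]]]' >/dev/null; python3 st.py
```

```text
17.95 P [ 514.18 -225.33   77.  ] F [ 0.87 -0.73  5.51] T [0.05 0.07 0.02] yaw(y) -0.921 j6 0.5075092314577544 tau6 -0.0023465360573027283 open 7.224436394319853
18.6167 P [ 514.21 -225.36   76.99] F [0.05 0.6  5.48] T [ 0.06 -0.   -0.01] yaw(y) -0.561 j6 0.14755879475234843 tau6 -0.031069291289895773 open 6.8663132591032845
19.2833 P [ 514.39 -225.     77.  ] F [-0.75  0.92  6.13] T [ 0.21 -0.08 -0.01] yaw(y) -0.2 j6 -0.2123638011014156 tau6 -0.029355663573369384 open 7.071368935058454
```

```bash
python3 -m inch '[[[0,0,0,-0.05,0,0,-1],[0,0,0,-0.05,0,0,-1],[0,0,0,-0.05,0,0,-1],[0,0,0,0,0,0,-1],[0,0,0,0,0,0,-1]]]' >/dev/null; python3 st.py
python3 -m inch '[[[0,0,0,-0.05,0,0,-1],[0,0,0,0,0,0,-1],[0,0,0,0,0,0,-1]]]' >/dev/null; python3 st.py
python3 -m inch '[[[0,0,0,-0.04,0,0,-1],[0,0,0,0,0,0,-1],[0,0,0,0,0,0,-1]]]' >/dev/null; python3 st.py
python3 -m inch '[[[0,0,0,-0.03,0,0,-1],[0,0,0,0,0,0,-1],[0,0,0,0,0,0,-1]]]' >/dev/null; python3 st.py
```

```text
19.7 P [ 514.41 -224.85   77.  ] F [0.33 1.36 6.  ] T [ 0.31 -0.11 -0.02] yaw(y) -0.05 j6 -0.3623723913184878 tau6 -0.026794883888214827 open 7.044783987477615
19.95 P [ 514.43 -224.8    77.02] F [-0.76  0.44  5.49] T [ 0.31 -0.02 -0.  ] yaw(y) -0.0 j6 -0.4123582235574343 tau6 -0.027380216633901 open 6.566396949871814
20.2 P [ 514.42 -224.74   77.  ] F [-0.32  0.96  5.47] T [ 0.31 -0.07  0.01] yaw(y) 0.04 j6 -0.45234014733476324 tau6 -0.021806905861012638 open 6.905757827112257
20.45 P [ 514.42 -224.72   77.  ] F [0.14 0.29 5.83] T [ 0.43 -0.03 -0.04] yaw(y) 0.07 j6 -0.48233345600798966 tau6 -0.02344354405067861 open 6.861274943991418
```

```bash
python3 -m inch '[[[0,0,0,-0.03,0,0,-1],[0,0,0,0,0,0,-1],[0,0,0,0,0,0,-1]]]' >/dev/null; python3 st.py
python3 -m inch '[[[0,0,0,-0.02,0,0,-1],[0,0,0,0,0,0,-1],[0,0,0,0,0,0,-1]]]' >/dev/null; python3 st.py
python3 -m inch '[[[0,0,0,-0.02,0,0,-1],[0,0,0,0,0,0,-1],[0,0,0,0,0,0,-1]]]' >/dev/null; python3 st.py
python3 -m inch '[[[0,0,0,-0.02,0,0,-1],[0,0,0,0,0,0,-1],[0,0,0,0,0,0,-1]]]' >/dev/null; python3 st.py
```

```text
20.7 P [ 514.41 -224.7    76.99] F [0.65 1.74 6.33] T [ 0.36 -0.07 -0.04] yaw(y) 0.1 j6 -0.5122950593845164 tau6 -0.024627241655252874 open 7.0405043178954605
20.95 P [ 514.41 -224.66   77.01] F [0.74 1.82 5.53] T [ 0.38 -0.09 -0.04] yaw(y) 0.12 j6 -0.5322154895253445 tau6 -0.042409744346514344 open 7.344050723257584
21.2 P [ 514.42 -224.64   77.  ] F [0.7  1.93 5.56] T [ 0.4  -0.07 -0.04] yaw(y) 0.14 j6 -0.5522097651624868 tau6 -0.04005440161563456 open 6.937503124760596
21.45 P [ 514.4  -224.62   77.01] F [0.26 2.11 5.7 ] T [ 0.41 -0.08 -0.02] yaw(y) 0.16 j6 -0.572214390317077 tau6 -0.04011171287856996 open 6.958811090014885
```

```bash
python3 -m inch '[[[0,0,0,-0.02,0,0,-1],[0,0,0,0,0,0,-1],[0,0,0,0,0,0,-1]]]' >/dev/null; python3 st.py
python3 -m inch '[[[0,0,0,-0.02,0,0,-1],[0,0,0,0,0,0,-1],[0,0,0,0,0,0,-1]]]' >/dev/null; python3 st.py
python3 -m inch '[[[0,0,0,-0.02,0,0,-1],[0,0,0,0,0,0,-1],[0,0,0,0,0,0,-1]]]' >/dev/null; python3 st.py
```

```text
21.7 P [ 514.41 -224.57   76.99] F [-0.28  2.22  5.71] T [ 0.48 -0.06 -0.06] yaw(y) 0.18 j6 -0.5922134126671988 tau6 -0.04401091835461557 open 6.743940633196563
21.95 P [ 514.41 -224.55   77.  ] F [1.02 1.44 5.8 ] T [ 0.46 -0.08 -0.11] yaw(y) 0.2 j6 -0.612103989523786 tau6 -0.09126860182732344 open 6.986428635948896
22.2 P [ 514.42 -224.56   77.  ] F [0.18 1.5  5.05] T [ 0.5  -0.09 -0.14] yaw(y) 0.219 j6 -0.6319448388225495 tau6 -0.1312299119308591 open 6.751119899716184
```

```bash
python3 -m inch '[[[0,0,0,-0.03,0,0,-1],[0,0,0,0,0,0,-1],[0,0,0,0,0,0,-1]]]' >/dev/null; python3 st.py
python3 -m inch '[[[0,0,0,-0.025,0,0,-1],[0,0,0,0,0,0,-1],[0,0,0,0,0,0,-1]]]' >/dev/null; python3 st.py
python3 -m inch '[[[0,0,0,0,0,0,-1],[0,0,0,0,0,0,-1]]]' >/dev/null; python3 st.py
```

```text
22.45 P [ 514.34 -224.54   76.99] F [0.22 2.26 6.84] T [ 0.52  0.04 -0.19] yaw(y) 0.249 j6 -0.6617301505951594 tau6 -0.22038456983864307 open 6.977063757132233
22.7 P [ 514.32 -224.55   76.99] F [-0.11  2.24  6.37] T [ 0.47 -0.06 -0.3 ] yaw(y) 0.274 j6 -0.6864781616158893 tau6 -0.3120314050465822 open 6.456361802737907
22.8667 P [ 514.32 -224.53   76.98] F [0.75 2.08 5.74] T [ 0.45 -0.06 -0.3 ] yaw(y) 0.274 j6 -0.6864497972710119 tau6 -0.30035046860575676 open 7.307125119339955
```

Home stop reached at -0.30 N m. The onsets at -1.19 and +0.19 are symmetric, so the key hasn't slipped in the grip. I'll bring the key back to the box direction and withdraw.

```bash
python3 -m inch '[[[0,0,0,0.07,0,0,-1],[0,0,0,0.07,0,0,-1],[0,0,0,0.07,0,0,-1],[0,0,0,0.064,0,0,-1],[0,0,0,0,0,0,-1],[0,0,0,0,0,0,-1]]]' >/dev/null; python3 st.py
python3 -m inch '[[[-0.001,0,0,0,0,0,-1],[-0.001,0,0,0,0,0,-1],[-0.001,0,0,0,0,0,-1],[0,0,0,0,0,0,-1],[0,0,0,0,0,0,-1]]]' >/dev/null; python3 st.py
python3 -m inch '[[[-0.001,0,0,0,0,0,-1],[-0.001,0,0,0,0,0,-1],[0,0,0,0,0,0,-1],[0,0,0,0,0,0,-1]]]' >/dev/null; python3 st.py
```

```text
23.3667 P [ 514.37 -225.08   77.01] F [0.7  1.   5.44] T [ 0.19 -0.01 -0.01] yaw(y) 0.0 j6 -0.41307604304959 tau6 0.0030174277344485745 open 7.205247759914156
23.7833 P [ 512.77 -224.8    78.6 ] F [ 0.81 -0.37 -0.34] T [-0.03 -0.   -0.03] yaw(y) 0.0 j6 -0.4132589245183329 tau6 -5.795489187221392e-05 open 7.079538958353621
24.1167 P [ 513.09 -224.9    81.04] F [ 0.36 -0.64 -0.91] T [-0.01  0.03  0.03] yaw(y) 0.0 j6 -0.4132699727841201 tau6 -1.4088811610690755e-05 open 6.825955097454293
```

```bash
python3 -m inch '[[[-0.002,0,0,0,0,0,-1],[-0.002,0,0,0,0,0,-1],[-0.002,0,0,0,0,0,-1],[0,0,0,0,0,0,-1],[0,0,0,0,0,0,-1]]]' >/dev/null; python3 st.py
python3 -m inch '[[[-0.004,0,0,0,0,0,-1],[-0.004,0,0,0,0,0,-1],[-0.004,0,0,0,0,0,-1],[-0.004,0,0,0,0,0,-1],[0,0,0,0,0,0,-1],[0,0,0,0,0,0,-1]]]' >/dev/null; python3 st.py
python3 -m inch '[[[-0.015,0,0,0,0,0,-1],[-0.015,0,0,0,0,0,-1],[-0.015,0,0,0,0,0,-1],[0,0,0,0,0,0,-1],[0,0,0,0,0,0,-1],[0,0,0,0,0,0,-1]]]' >/dev/null; python3 st.py
python3 - <<'E'
from h import *
cv2.imwrite("pics/scene13.png",imaging.read_camera("scene"))
s=cv2.imread("pics/scene13.png")
cv2.imwrite("pics/c19.png",cv2.convertScaleAbs(cv2.resize(s[160:240,210:300],(720,640)[:2],interpolation=cv2.INTER_CUBIC)[:600],alpha=2))
E
```

```text
24.5333 P [ 513.27 -224.94   87.28] F [-1.34 -0.41 -1.86] T [ 0.02  0.02 -0.03] yaw(y) 0.0 j6 -0.41327085296231864 tau6 2.7366272661311086e-05 open 6.878059507530448
25.0333 P [ 513.4  -225.04  103.47] F [-0.09 -0.62 -0.53] T [-0.01  0.05  0.01] yaw(y) 0.0 j6 -0.41330128987346326 tau6 -8.461512663870963e-06 open 6.969030178726214
25.5333 P [ 512.51 -224.66  147.02] F [ 0.23  0.48 -0.24] T [-0.03 -0.02  0.05] yaw(y) 0.0 j6 -0.4133138703321623 tau6 -4.43566557351005e-05 open 6.81903232724601
```

View pics/c19.png

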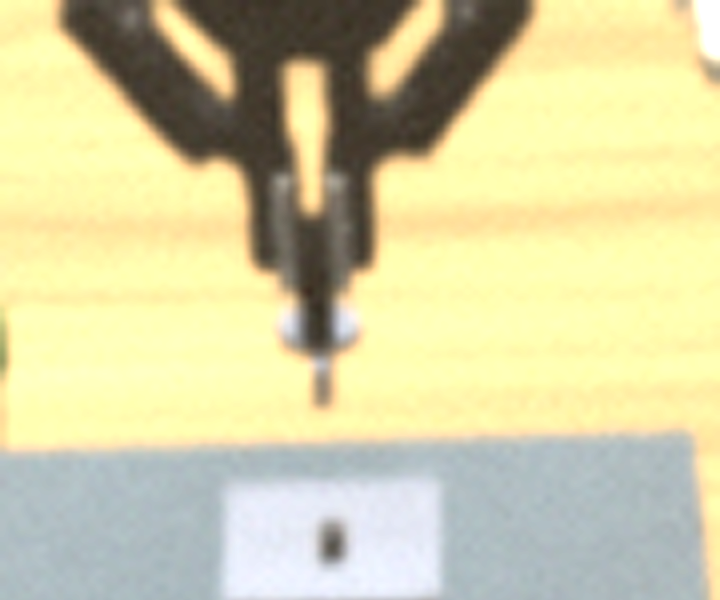

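Key withdrawn and hanging straight (blade px ≈(250,207)), lock slot clear. Carrying it back to the holder.

```bash
python3 -m inch '[[[0,0.0377,0.0088,0,0,0,-1],[0,0.0377,0.0088,0,0,0,-1],[0,0.0377,0.0088,0,0,0,-1],[0,0.0377,0.0088,0,0,0,-1],[0,0.0377,0.0088,0,0,0,-1],[0,0.0377,0.0088,0,0,0,-1],[0,0.0377,0.0088,0,0,0,-1],[0,0.0377,0.0088,0,0,0,-1]]]' >/dev/null
python3 -m inch '[[[0,0.0377,0.0088,0,0,0,-1],[0,0.0377,0.0088,0,0,0,-1],[0,0.0377,0.0085,0,0,0,-1],[0.01,0,0,0,0,0,-1],[0.02,0,0,0,0,0,-1],[0.02,0,0,0,0,0,-1],[0,0,0,0,0,0,-1],[0,0,0,0,0,0,-1]]]' >/dev/null; python3 st.py
python3 -m inch '[[[0.015,0,0,0,0,0,-1],[0.01,0,0,0,0,0,-1],[0,0,0,0,0,0,-1],[0,0,0,0,0,0,-1],[0,0,0,0,0,0,-1],[0,0,0,0,0,0,-1]]]' >/dev/null; python3 st.py
python3 - <<'E'
from h import *
for n in("scene","top"): cv2.imwrite(f"pics/{n}14.png",imaging.read_camera(n))
s=cv2.imread("pics/scene14.png");t=cv2.imread("pics/top14.png")
a=cv2.resize(s[205:280,400:475],(400,400),interpolation=cv2.INTER_CUBIC)
c=cv2.resize(t[180:240,200:260],(400,400),interpolation=cv2.INTER_CUBIC)
cv2.imwrite("pics/c20.png",cv2.convertScaleAbs(np.hstack([a,c]),alpha=2))
E
python3 st.py
```

```text
26.9167 P [607.45 189.14  95.46] F [ 0.25  0.23 -0.52] T [ 0.05 -0.04 -0.03] yaw(y) 0.0 j6 0.30163177204357605 tau6 -0.0013371730892686173 open 6.911354023021079
27.4167 P [610.19 189.94  74.11] F [ 0.08 -0.49 -0.44] T [ 0.03 -0.    0.02] yaw(y) -0.0 j6 0.3017849722430789 tau6 -0.00018804831142915646 open 6.83906170959372
27.5167 P [610.02 189.98  73.93] F [ 0.27 -0.41  0.14] T [0.01 0.02 0.03] yaw(y) 0.0 j6 0.30180768219664367 tau6 -0.00011451084901636932 open 7.024246817997998
```

View pics/c20.png

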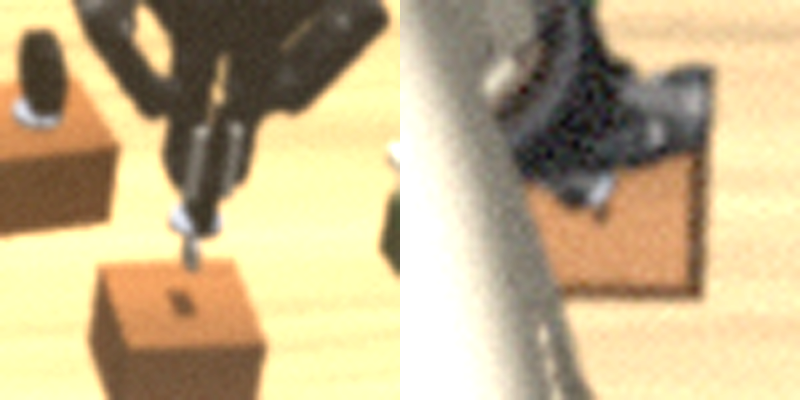

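```bash
python3 -m inch '[[[0.009,0,-0.0003,0,0,0,-1],[0.008,0,0,0,0,0,-1],[0,0,0,0,0,0,-1],[0,0,0,0,0,0,-1],[0,0,0,0,0,0,-1]]]' >/dev/null; python3 st.py
python3 -m inch '[[[0.003,0,0,0,0,0,-1],[0.002,0,0,0,0,0,-1],[0,0,0,0,0,0,-1],[0,0,0,0,0,0,-1]]]' >/dev/null; python3 st.py
python3 -m inch '[[[0.002,0,0,0,0,0,-1],[0.001,0,0,0,0,0,-1],[0,0,0,0,0,0,-1],[0,0,0,0,0,0,-1]]]' >/dev/null; python3 st.py
```

```text
27.9333 P [608.85 189.78  55.52] F [ 0.33 -0.67 -0.59] T [-0.   -0.01  0.04] yaw(y) 0.0 j6 0.3019052395318493 tau6 -1.995902749740708e-06 open 6.579511316140259
28.2667 P [609.03 189.8   50.82] F [-0.81  0.77 -0.37] T [-0.02 -0.02  0.02] yaw(y) 0.0 j6 0.3019487427801872 tau6 -6.140281350042187e-07 open 6.858182186809783
28.6 P [609.04 189.81  47.85] F [-0.41  0.71  0.72] T [-0.   -0.02  0.  ] yaw(y) 0.0 j6 0.3019264802299978 tau6 8.947847049967095e-06 open 6.878881648925724
```

Blade is 5 mm into the slot with no force; continuing down.

```bash
python3 -m inch '[[[0.003,0,0,0,0,0,-1],[0.003,0,0,0,0,0,-1],[0,0,0,0,0,0,-1],[0,0,0,0,0,0,-1]]]' >/dev/null; python3 st.py
python3 -m inch '[[[0.003,0,0,0,0,0,-1],[0.003,0,0,0,0,0,-1],[0,0,0,0,0,0,-1],[0,0,0,0,0,0,-1]]]' >/dev/null; python3 st.py
python3 -m inch '[[[0.001,0,0,0,0,0,-1],[0.001,0,0,0,0,0,-1],[0,0,0,0,0,0,-1],[0,0,0,0,0,0,-1]]]' >/dev/null; python3 st.py
python3 -m inch '[[[0.001,0,0,0,0,0,-1],[0,0,0,0,0,0,-1],[0,0,0,0,0,0,-1],[0,0,0,0,0,0,-1]]]' >/dev/null; python3 st.py
```

```text
28.9333 P [608.81 189.74  41.48] F [ 0.7  -0.01  0.11] T [-0.02 -0.04  0.06] yaw(y) 0.0 j6 0.3019700756734439 tau6 8.034972154291609e-06 open 6.978678385699145
29.2667 P [608.82 189.77  35.54] F [-0.13 -0.05 -0.67] T [-0.02 -0.03 -0.01] yaw(y) 0.0 j6 0.3019032163227256 tau6 2.5579408884368604e-05 open 7.157966368491752
29.6 P [609.14 189.87  33.95] F [ 0.15  0.34 -0.45] T [ 0.01 -0.04 -0.  ] yaw(y) 0.0 j6 0.3019622288686954 tau6 3.1262172850432535e-08 open 6.749237099471616
29.9333 P [609.16 189.86  32.99] F [ 0.88  0.39 -0.39] T [-0.   -0.04 -0.03] yaw(y) 0.0 j6 0.3019119183391912 tau6 -1.3588731206937155e-06 open 6.9415399944955
```

```bash
python3 -m inch '[[[0.001,0,0,0,0,0,-1],[0,0,0,0,0,0,-1],[0,0,0,0,0,0,-1]]]' >/dev/null; python3 st.py
python3 -m inch '[[[0.0007,0,0,0,0,0,-1],[0,0,0,0,0,0,-1],[0,0,0,0,0,0,-1]]]' >/dev/null; python3 st.py
python3 -m inch '[[[0.0005,0,0,0,0,0,-1],[0,0,0,0,0,0,-1],[0,0,0,0,0,0,-1]]]' >/dev/null; python3 st.py
```

```text
30.1833 P [609.37 189.91  32.12] F [-0.5   0.66 -0.21] T [-0.01 -0.06 -0.  ] yaw(y) 0.0 j6 0.30190286774202485 tau6 -0.0021033689699834213 open 6.849687332995839
30.4333 P [609.42 189.93  32.08] F [-1.78 -0.88  5.26] T [-0.16  0.37  0.  ] yaw(y) 0.0 j6 0.30191324251139723 tau6 0.002989345957757905 open 6.998382035900975
30.6833 P [609.46 189.95  32.07] F [-2.03 -0.49  7.3 ] T [-0.1   0.48 -0.03] yaw(y) 0.0 j6 0.30197182206409584 tau6 0.0013224425492808223 open 6.767849448030677
```

Seated at z 32.1 with 7 N. I'll release and retreat straight up.

```bash
python3 -m inch '[[[-0.0008,0,0,0,0,0,-1],[0,0,0,0,0,0,-1],[0,0,0,0,0,0,-0.75],[0,0,0,0,0,0,-0.6],[0,0,0,0,0,0,-0.4],[0,0,0,0,0,0,-0.4],[0,0,0,0,0,0,-0.4],[0,0,0,0,0,0,-0.4]]]' 20 >/dev/null; python3 st.py
python3 -m inch '[[[-0.01,0,0,0,0,0,-0.4],[-0.02,0,0,0,0,0,-0.4],[-0.03,0,0,0,0,0,-0.4],[-0.03,0,0,0,0,0,-0.4],[-0.03,0,0,0,0,0,-0.4],[-0.02,0,-0.03,0,0,0,-0.4],[0,0.02,-0.03,0,0,0,-0.4],[0,0.03,-0.02,0,0,0,-0.4]]]' >/dev/null
python3 -m inch '[[[0,0.04,0,0,0,0,-0.4],[0,0.04,0,0,0,0,-0.4],[0,0.03,0,0,0,0,-0.4],[0,0,0,0,0,0,-0.4],[0,0,0,0,0,0,-0.4],[0,0,0,0,0,0,-0.4]]]' >/dev/null; python3 st.py
python3 - <<'E'
from h import *
np.set_printoptions(precision=1,suppress=True)
for n in("scene","top"): cv2.imwrite(f"pics/{n}15.png",imaging.read_camera(n))
s=cv2.imread("pics/scene15.png");t=cv2.imread("pics/top15.png")
a=cv2.resize(s[205:280,400:475],(400,400),interpolation=cv2.INTER_CUBIC)
c=cv2.resize(t[180:240,200:260],(400,400),interpolation=cv2.INTER_CUBIC)
cv2.imwrite("pics/c21.png",cv2.convertScaleAbs(np.hstack([a,c]),alpha=2))
for q in blobs(s,(0,0,0),(180,255,45),422,245,22,26)[:1]:
  for p in blobs(t,(0,0,0),(180,255,62),222,200,16,24)[:1]: print(p[0],p[1],q[0],q[1],tri(p[1],q[1]),rect("top",p,60))
E
```

```text
31.35 P [609.05 189.85  31.28] F [0.65 0.43 0.41] T [0.   0.01 0.02] yaw(y) 0.0 j6 0.30194246663463775 tau6 2.5237633849428676e-05 open 25.55507300332206
32.5167 P [528.96 349.6  171.87] F [ 0.87 -0.82  0.24] T [-0.   -0.03 -0.02] yaw(y) 0.001 j6 0.5836878067031618 tau6 0.0009010777830553707 open 25.37167382305763
54.28125 [228.9 208. ] 51.296875 [434.7 255.7] [609.6 190.1  60.8] (array([609.7, 190.7]), (np.float64(29.937911224760608), np.float64(-0.4643445035288435)), (np.float64(12.52388288781413), np.float64(-92.16613954703256)))
```

View pics/c21.png

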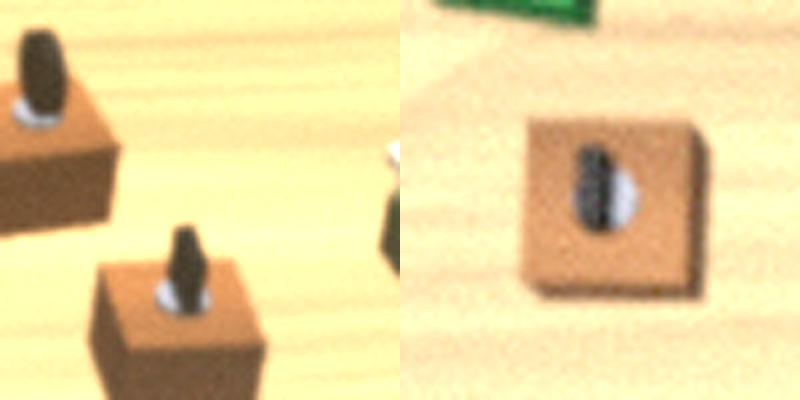

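View pics/top15.png

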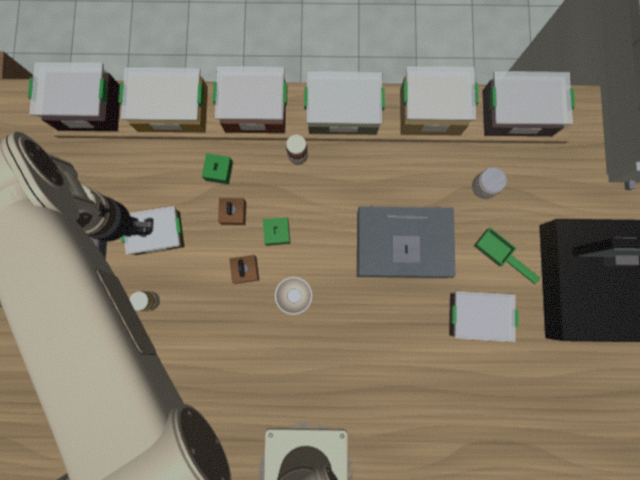

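The key stands upright in its holder, with the bow at top px (229,208). Its position is (609.6, 190.1, 60.8), the same as before the job. Nothing else has moved and the arm is clear, so I'm handing in.

```bash
python3 -c "
from bench import arm;print(arm.finish_job())"
```

```text
the job is handed in; nothing more can be done
None
```

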